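# Show the wide lattice panel to the inspection camera

## Robot

A 7-joint arm with a two-finger parallel gripper is mounted at the origin on the work surface. World frame = base frame: x ahead of the robot, y to its left, z up, the work surface at z = 0. Lengths are in mm, angles in rad, forces in N, time in s.
With the tool pointing down it reaches from about 425 to 875 mm from the base axis. Payload 8.4 kg.
Tool frame: the origin (TCP) lies on the centre line of the jaws, within the pads' length; the fingertips stand 8 mm ahead of it and the grasp point (between the pads) lies 11 mm behind it; z points along the fingers, y is the direction in which the jaws open and shut (so a half turn about z gives the same grasp; the last joint's range is limited). The gripper opens to 85 mm and grips with 20 to 120 N. Pads are 22 mm wide; open, the fingers measure 114 mm over their backs; the gripper's body (76 mm by 85 mm) begins 54 mm behind the grasp point. The pads swing forward as they close: fully open they stand 13 mm farther back than shut.
Start: joints at [-1.39, 0.333, 0.04, 1.465, -0.013, 1.343, -0.059], TCP at [179.508, 624.693, 239.308] pointing down, gripper open.
Joint ranges: [-2.58, 2.58], [-0.38, 2.09], [-1.3, 1.39], [0.25, 2.4], [-1.5, 4.64], [0.08, 2.09], [-2.65, 2.65]. Speed limits (rad/s): [2.22, 2.22, 2.79, 2.79, 3.14, 3.14, 3.14].

## Interface

Orientations are given as a 3x3 rotation matrix whose columns are the frame's x, y, z axes.
In Python, from workcell import arm gives the robot as it stands.
- The arm moves only by the tool jog_arm, never from a script. Its argument "moves" is a list of rows, each an object of numbers: "fingers": the closure, from -1 (fully open) to 1 (shut); "x", "y", "z": the shift along the tool's x, y, z in mm; "spin": the turn about the tool's z in degrees. A call has 1 to 10 rows; each row is the pose to reach, as a shift and turn from the pose commanded when the call began, along the tool's axes at that moment; what a row does not reach only later rows make up. A row lasts 1/10 s, in which the tool goes at most 50 mm and 8.59 degrees, less where a joint would pass 70% of its speed; a pose out of reach is approached as far as the arm can. A call with a gripper value outside its range is refused whole. The fingers move at their own pace and stop on an object; the grip force is fixed at half the most. Time passes only in rows, so rows that repeat a pose let the fingers close. It gives the time, the measured TCP pose, the force and the opening at its end, in the units of the state.
- arm.observe(): the state, without advancing time (a new reading comes with each control period).
- arm.get_image(name): name is "side" or "top" or "wrist"; returns a dict with "frame" (384x512x3 uint8, red, green, blue), "fx", "fy", "cx", "cy" (pixels), "R" (3x3) and "t" (3): a world point X has camera coordinates R X + t. Camera axes: x right, y down, z forward; pixel columns grow to the right and rows downward; lengths in mm; the calibration is good to about 2 mm. A picture is of the moment at which its call begins. There is no depth.
- arm.sign_off(): hands the job in, once; it reports no verdict.
Trained networks look in a picture, given as the dict that the camera call returned (one of the last four; its "shot" number tells which), for a name from the list of things; names that differ only in an ending like _2 or _b are one class to them, and where a whole thing is asked for, a point or a joint stands for the part that bears it (a point fixed in the world has none). Each returns a list of dicts, best first, with "score" (0 to 1); they miss things now and then, are a little off and sometimes report something else, mostly with a low value. They report only what shows in the picture. A call takes as long as a camera call. They do not tell look-alikes from the thing itself.
- arm.boxes_of(picture, target): "xyz" ([x, y, z] in mm, in world coordinates, good to about 4 mm: the middle of the surface that is visible of it).
- arm.silhouettes(picture, target): "pixels" (384x512 bool, what is visible of it).
- arm.pinpoint(picture, target): "xyz" ([x, y, z] in mm, in world coordinates, good to about 4 mm: a listed point, or the origin of a listed thing).
The state is a dict: "t": time; "joints": joint angles; "dq": joint speeds; "joint_efforts": joint torques, N m; "eef_pos": TCP position; "eef_rot": TCP orientation; "wrist_force": force on the tool from outside, world axes, zero at the start; "ft_torque": the same for the moment, N m; "finger_gap": opening from 0.0 (shut) to 1.0 (fully open).
Only numpy, scipy, OpenCV 4.12 (cv2) and the standard library are available. Lean on these libraries where they do the work, as an engineer would, in place of code of your own. Each camera call takes 0.05 s, during which the arm holds its last target.

## Task

Draw the wide lattice panel up out of the drying rack and hold it in the air in front of the inspection camera for a picture: its middle on the lens's line of sight 120 mm from the lens, its face square to the lens (leaning to match the camera's downward look) and its long edges level. The program finishes while the gripper is still holding the panel there, still and touching nothing else. Do not knock the camera out of its setting, and leave the two narrow panels and the other things on the bench where they are.

Things in the scene. Friction and masses are not known exactly. Their poses are not given: they have to be found in the camera images.
- panel_center (a point): centre of the wide wooden lattice panel, 130 mm wide (y), 90 mm high (z) and 12 mm thick (x), about 90 g, with a triangulated leaf pattern; it stands upright in one of the rack's three grooves (which one varies). Origin half-way up, in the middle of its thickness, so its top edge is 45 mm above along z; x is square to its face, y runs along its long edges. Solid rails 18 mm high along top and bottom, stiles 10 mm wide at the ends; above the groove it is free all round
- rack: fixed plywood drying rack, 215 mm (x) by 160 mm (y), base 20 mm thick, origin at the centre of its underside; three grooves along its y, at x = -80, 0 and +80 mm, each between two strips 30 mm high, 14.5 mm apart and 10 mm thick: the panels stand on the base, in the grooves, and their tops are 110 mm above the bench
- small_a_center (a point): centre of a narrow panel, 80 mm wide (y), 90 mm high (z), 12 mm thick (x), square grid pattern, in another groove; leave it
- small_b_center (a point): centre of a narrow panel, 80 mm wide (y), 90 mm high (z), 12 mm thick (x), with four crossed fields, in another groove; leave it
- stand: fixed camera stand: steel foot 120 by 120 by 14 mm, origin at the centre of its underside; a post 24 mm thick carries the camera head 270 mm above the bench, in a fork 70 mm wide (y); the camera looks to the stand's -x side
- head: camera head, origin on its tilting axis 270 mm above the bench, over the post; grey body 50 mm wide and 44 mm high, from x = -25 to +45 mm, and a black lens barrel 38 mm in diameter out to x = -60 mm. The line of sight is its -x axis, tipped 14 to 29 degrees below level; y is level. The hinge is stiff and holds itself against gravity, but gives way when pushed
- lens (a point): middle of the lens's front face, 60 mm from the tilting axis; axes as the camera head: -x is the line of sight, y level, z up across it
- view (a point): where the middle of the panel is to be: the empty point on the line of sight 120 mm in front of the lens (180 mm from the tilting axis), 180 to 230 mm above the bench. Axes as the camera head: the panel is to have its x along this x (either face will do) and its y along this y
- guide: loose dark wooden trimming block, 50 by 110 by 42 mm high, origin at the centre of its underside; leave it
- chisel: loose hand tool with a wooden handle, 200 mm long, lying on the bench under or near the place before the camera; leave it
- mallet: loose hammer, 260 mm long, lying on the bench; leave it
- glue: loose white glue bottle, 56 mm in diameter, 150 mm high, origin at the centre of its underside; leave it
- jar: loose glass jar with a steel lid, 70 mm in diameter, 90 mm high, origin at the centre of its underside; leave it
- strips: loose bundle of thin wooden strips, 220 by 32 by 12 mm, origin at the centre of its underside; leave it
There are look-alikes about, which are no part of the job. What is shaped like the part that bears panel_center but purple is not meant.

How it is judged:
By the outcome, as a careful person would: the job done as asked, in the order asked, and still so for the second after the job is handed in, while the arm keeps its last pose, push and grip.
It also fails if it takes over 40 s, if anything falls off the work surface, if the arm or the gripper's body presses on something with over 40 N, if the wrist force passes 120 N, or if a joint passes its speed limit or range.

## Working session

There is one attempt and no reset: what is moved stays moved. The work goes in short steps, Python scripts to look and compute and a tool call to move; the robot and the scene stay as the last step left them, time stands still between calls to the robot, and variables do not carry over. Pictures are saved under pics/ and viewed, and the job is handed in when it is done.

Besides the shell and the picture viewer there is one more tool, called after "Emit:" by a JSON object that holds its "method" and its "body", one argument or row to a line. jog_arm: Moves the arm, as the interface text tells. Its arguments: {"type":"object","properties":{"moves":{"type":"array","items":{"type":"object","properties":{"fingers":{"type":"number"},"x":{"type":"number"},"y":{"type":"number"},"z":{"type":"number"},"spin":{"type":"number"}}}}},"required":["moves"]}

```bash
mkdir -p pics; ls; cat > h.py <<'E'
import numpy as np, cv2
from workcell import arm
def save(p,name): cv2.imwrite('pics/'+name,cv2.cvtColor(p['frame'],cv2.COLOR_RGB2BGR))
E
python3 - <<'E'
from h import *
np.set_printoptions(precision=3,suppress=True)
o=arm.observe()
for k,v in o.items(): print(k,np.array(v))
for n in ['side','top','wrist']:
    p=arm.get_image(n); save(p,n+'0.png'); print(n,p['fx'],p['cx'],p['cy'],np.array(p['R']).tolist(),p['t'])
    for t in ['panel_center','small_a_center','rack','stand','head','lens','view','guide','glue','jar','chisel','mallet','strips']:
        try:
            r=arm.pinpoint(p,t); print(t,[(np.round(d['xyz'],0).tolist(),round(d['score'],2)) for d in r[:3]])
        except Exception as e: print(t,e)
print(arm.observe()['t'])
E
```

```text
pics
t 0.0
joints [-1.39   0.334  0.04   1.466 -0.013  1.343 -0.059]
dq [-0.002  0.     0.    -0.001 -0.002  0.001 -0.   ]
joint_efforts [ -0.001 -65.855   1.365 -40.557   0.017   0.013  -0.   ]
eef_pos [179.4   624.281 238.402]
eef_rot [[-0.961  0.276 -0.   ]
 [ 0.276  0.961 -0.002]
 [-0.    -0.002 -1.   ]]
wrist_force [ 0.056 -0.284 -0.106]
ft_torque [-0.062  0.035  0.035]
finger_gap 1.0014514938882717
side 395.3430162430598 257.8003542382407 190.2039646041129 [[0.6849624614795968, -0.7283601146583896, 0.01783170599323822], [-0.5611098662649668, -0.5429730160966382, -0.6247687746446927], [0.464738791520487, 0.4179376115710783, -0.7806061801512589]] [-419.212  390.249 1266.033]
panel_center [([591.0, 183.0, 66.0], 0.83), ([577.0, -13.0, 38.0], 0.63)]
small_a_center [([510.0, 189.0, 65.0], 0.72)]
rack []
stand [([727.0, -189.0, 0.0], 0.57)]
head [([726.0, -189.0, 272.0], 0.71), ([728.0, -192.0, 3.0], 0.54)]
lens [([667.0, -194.0, 248.0], 0.77)]
view [([532.0, 423.0, -0.0], 0.32)]
guide [([416.0, -98.0, -4.0], 0.85)]
glue [([639.0, -462.0, -2.0], 0.57)]
jar [([560.0, -464.0, -3.0], 0.
[... 779 characters left out ...]
de [([414.0, -101.0, 4.0], 0.81)]
glue [([634.0, -466.0, -1.0], 0.58), ([587.0, 180.0, 65.0], 0.51)]
jar [([552.0, -462.0, 2.0], 0.85), ([368.0, -465.0, 0.0], 0.66)]
chisel [([500.0, -263.0, 5.0], 0.48)]
mallet [([367.0, -467.0, 1.0], 0.71)]
strips [([536.0, 418.0, -4.0], 0.66)]
wrist 291.27083630090664 253.1902499557657 188.33961443824643 [[0.27718015687115977, 0.9608175287215938, -0.0009149525731532798], [0.9148269060227979, -0.2636212836894223, 0.30593389940099575], [0.2937054522027754, -0.08563582945982891, -0.9520523158204559]] [-647.993  -39.404  379.761]
panel_center []
small_a_center []
rack []
stand []
head []
lens []
view []
guide []
glue []
jar []
chisel []
mallet []
strips []
2.1
```

View images.

View pics/side0.png

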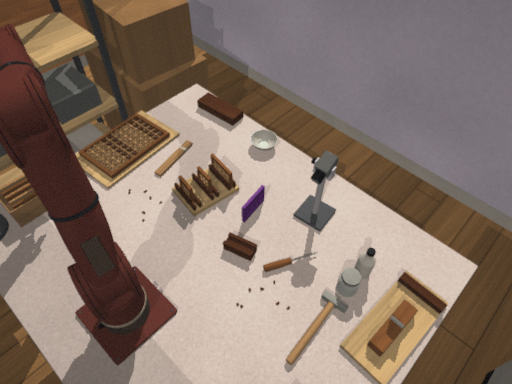

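View pics/top0.png

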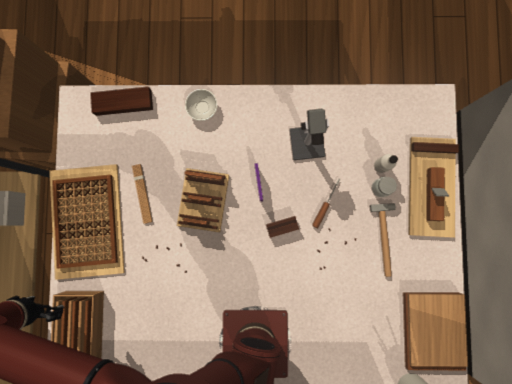

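View pics/wrist0.png

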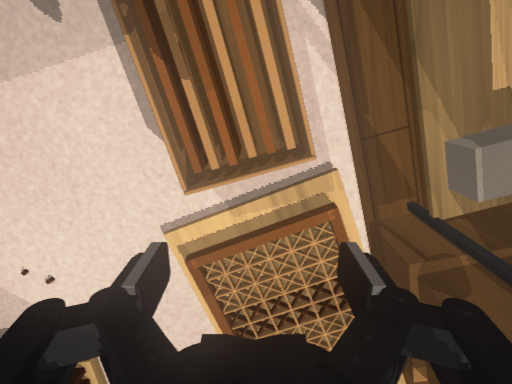

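```bash
python3 - <<'E'
import cv2
a=cv2.imread('pics/side0.png')[140:225,160:350]; b=cv2.imread('pics/top0.png')[95:245,165:350]
cv2.imwrite('pics/cs.png',cv2.resize(a,None,fx=4.2,fy=4.2,interpolation=cv2.INTER_CUBIC)); cv2.imwrite('pics/ct.png',cv2.resize(b,None,fx=4,fy=4,interpolation=cv2.INTER_CUBIC))
E
```

```text
(no output)
```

View pics/cs.png

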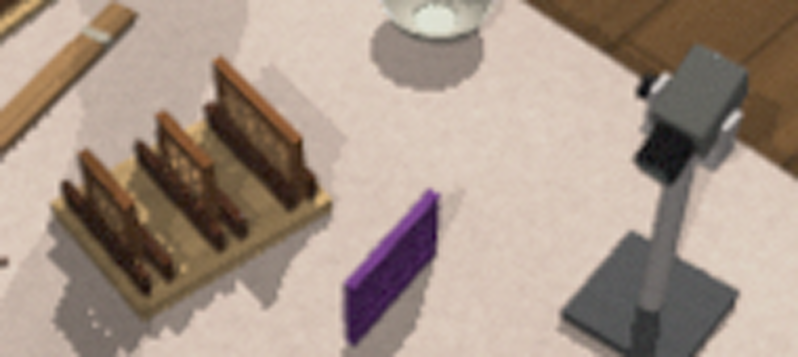

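View pics/ct.png

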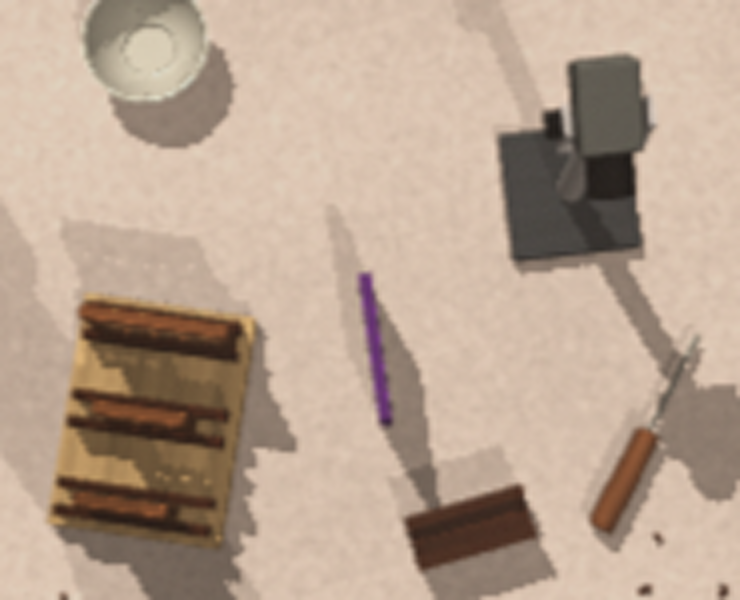

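```bash
cat >> h.py <<'E'
np.set_printoptions(precision=3,suppress=True)
def shift(target):
    o=arm.observe(); R=np.array(o['eef_rot']); return R.T@(np.array(target)-np.array(o['eef_pos']))
def ray(p,u,v):
    R=np.array(p['R']);t=np.array(p['t']); c=-R.T@t
    d=R.T@np.array([(u-p['cx'])/p['fx'],(v-p['cy'])/p['fy'],1]); return c,d
def onz(p,u,v,z):
    c,d=ray(p,u,v); return c+d*(z-c[2])/d[2]
def proj(p,X):
    q=np.array(p['R'])@np.array(X)+np.array(p['t']); return [p['fx']*q[0]/q[2]+p['cx'],p['fy']*q[1]/q[2]+p['cy']]
def pos(t):
    return arm.observe()
E
python3 - <<'E'
from h import *
o=arm.observe(); R=np.array(o['eef_rot'])
Rc=np.array([[0.27718015687115977, 0.9608175287215938, -0.0009149525731532798], [0.9148269060227979, -0.2636212836894223, 0.30593389940099575], [0.2937054522027754, -0.08563582945982891, -0.9520523158204559]]);t=np.array([-647.993 , -39.404 , 379.761])
c=-Rc.T@t; print('cam in tool',R.T@(c-o['eef_pos']),'axes',R.T@Rc.T)
print(shift([540,181,260]),o['t'])
import scipy
Rt=np.array([[0.001312125034976851, -0.9998791766349583, -0.015489043214169107], [-0.9958533704079844, 0.00010241019072270464, -0.09097282099182548], [0.0909634155853356, 0.015544183605151024, -0.9957329136777083]])
p=dict(fx=400.66,fy=400.66,cx=256.85,cy=190.7,R=Rt,t=[-7.452,543.9,1431.021])
for u,v in [(85,308),(240,330)]: print(onz(p,165+u/4,95+v/4,110))
E
```

```text
cam in tool [  77.979   -1.553 -133.683] axes [[-0.001 -0.952 -0.306]
 [ 1.    -0.001 -0.001]
 [ 0.001 -0.306  0.952]]
[-469.019 -326.877  -20.667] 2.1
[600.807 234.793 110.   ]
[581.647 101.001 110.   ]
```

```bash
python3 - <<'E'
from h import *
print(shift([590,178,255]))
E
```

```text
[-517.903 -315.952  -15.667]
```

Emit:
{"method": "jog_arm", "body": {
  "moves": [
    {"x": -518, "y": -316, "z": -16, "spin": 82},
    {"x": -518, "y": -316, "z": -16, "spin": 82},
    {"x": -518, "y": -316, "z": -16, "spin": 82},
    {"x": -518, "y": -316, "z": -16, "spin": 82},
    {"x": -518, "y": -316, "z": -16, "spin": 82},
    {"x": -518, "y": -316, "z": -16, "spin": 82},
    {"x": -518, "y": -316, "z": -16, "spin": 82},
    {"x": -518, "y": -316, "z": -16, "spin": 82},
    {"x": -518, "y": -316, "z": -16, "spin": 82},
    {"x": -518, "y": -316, "z": -16, "spin": 82}
  ]
}}

```text
validation failed for argument at $.mo...
```

Emit:
{"method": "jog_arm", "body": {
  "moves": [
    {"fingers": -1, "x": -518, "y": -316, "z": -16, "spin": 82},
    {"fingers": -1, "x": -518, "y": -316, "z": -16, "spin": 82}
  ]
}}

```text
t: 2.3
eef_pos: [246.7, 550.8, 241.5]
eef_rot: [[-0.835, 0.55, -0.0], [0.55, 0.835, -0.0], [0.0, -0.0, -1.0]]
wrist_force: [2.1, 0.1, 0.9]
finger_gap: 1.0
```

```bash
python3 - <<'E'
from h import *
print(shift([590,178,255]))
o=arm.observe();R=np.array(o['eef_rot']);print(R, np.degrees(np.arctan2(R[1,1],R[0,1])))
E
```

```text
[-491.777 -122.498  -13.533]
[[-0.835  0.55  -0.   ]
 [ 0.55   0.835 -0.   ]
 [ 0.    -0.    -1.   ]] 56.6273998543667
```

Emit:
{"method": "jog_arm", "body": {
  "moves": [
    {"fingers": -1, "x": -492, "y": -122, "z": -14, "spin": 65},
    {"fingers": -1, "x": -492, "y": -122, "z": -14, "spin": 65},
    {"fingers": -1, "x": -492, "y": -122, "z": -14, "spin": 65},
    {"fingers": -1, "x": -492, "y": -122, "z": -14, "spin": 65},
    {"fingers": -1, "x": -492, "y": -122, "z": -14, "spin": 65},
    {"fingers": -1, "x": -492, "y": -122, "z": -14, "spin": 65},
    {"fingers": -1, "x": -492, "y": -122, "z": -14, "spin": 65},
    {"fingers": -1, "x": -492, "y": -122, "z": -14, "spin": 65},
    {"fingers": -1, "x": -492, "y": -122, "z": -14, "spin": 65},
    {"fingers": -1, "x": -492, "y": -122, "z": -14, "spin": 65}
  ]
}}

```text
t: 3.3
eef_pos: [588.2, 183.3, 256.2]
eef_rot: [[0.143, 0.99, 0.001], [0.99, -0.143, 0.001], [0.001, 0.001, -1.0]]
wrist_force: [0.4, 0.9, -0.3]
finger_gap: 1.004
```

Emit:
{"method": "jog_arm", "body": {
  "moves": [
    {"fingers": -1}
  ]
}}

```text
validation failed for argument at $.mo...
```

```bash
python3 - <<'E'
from h import *
p=arm.get_image('wrist'); save(p,'w1.png')
for t in ['panel_center']:
    print([(np.array(d['xyz']),d['score']) for d in arm.pinpoint(p,t)])
o=arm.observe();print(o['t'],np.array(o['joints']),np.array(o['eef_pos']),np.array(o['eef_rot']))
import json; json.dump({k:(np.array(v).tolist()) for k,v in p.items() if k!='frame'},open('w1.json','w'))
E
```

```text
[(array([570.4, -14.7,  46.2]), 0.8)]
3.4 [-0.81   0.277  0.552  1.551 -0.144  1.354 -0.398] [590.983 176.681 256.218] [[ 0.153  0.988  0.003]
 [ 0.988 -0.153 -0.003]
 [-0.003  0.003 -1.   ]]
```

View pics/w1.png

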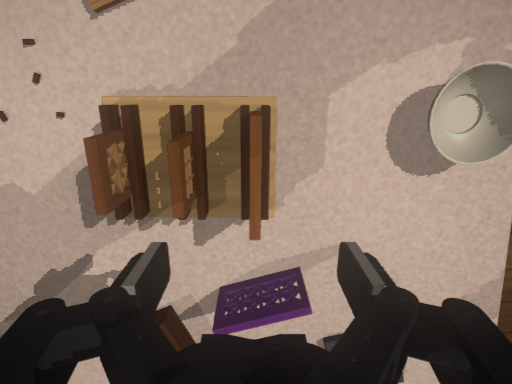

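```bash
python3 - <<'E'
from h import *
import json
p=json.load(open('w1.json')); 
im=cv2.imread('pics/w1.png')[85:255,80:290]; cv2.imwrite('pics/w1c.png',cv2.resize(im,None,fx=3.5,fy=3.5,interpolation=cv2.INTER_CUBIC))
for u,v in [(250.5,112),(262,112),(249.5,240),(261,240)]: print(onz(p,u,v,110))
for u,v in [(256,112),(255,240)]: print(onz(p,u,v,110))
E
```

```text
[594.641 244.242 110.   ]
[605.238 242.704 110.   ]
[574.138 113.056 110.   ]
[586.323 111.285 110.   ]
[599.709 243.506 110.   ]
[579.965 112.209 110.   ]
```

View pics/w1c.png

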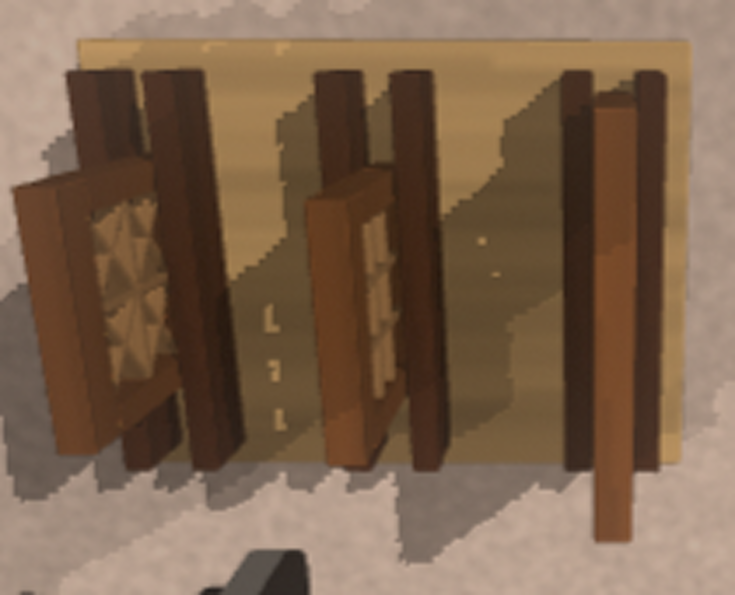

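Emit:
{"method": "jog_arm", "body": {
  "moves": [
    {"fingers": -1, "y": -1.5, "z": 50},
    {"fingers": -1, "y": -1.5, "z": 100},
    {"fingers": -1, "y": -1.5, "z": 130},
    {"fingers": -1, "y": -1.5, "z": 150},
    {"fingers": -1, "y": -1.5, "z": 168},
    {"fingers": 0, "y": -1.5, "z": 168},
    {"fingers": 1, "y": -1.5, "z": 168},
    {"fingers": 1, "y": -1.5, "z": 168},
    {"fingers": 1, "y": -1.5, "z": 168},
    {"fingers": 1, "y": -1.5, "z": 168}
  ]
}}

```text
validation failed for argument at $.mo...
```

Emit:
{"method": "jog_arm", "body": {
  "moves": [
    {"fingers": 1, "x": 0, "y": 0, "z": 0, "spin": 0},
    {"fingers": 1, "x": 0, "y": 0, "z": 0, "spin": 0}
  ]
}}

```text
t: 3.6
eef_pos: [586.5, 185.8, 255.6]
eef_rot: [[0.142, 0.99, -0.001], [0.99, -0.142, 0.0], [0.0, -0.001, -1.0]]
wrist_force: [0.8, 0.1, -0.6]
finger_gap: 0.692
```

```bash
python3 - <<'E'
from h import *
o=arm.observe();print(o['t'],o['finger_gap'],np.array(o['joints']),np.array(o['eef_pos']),np.array(o['wrist_force']))
p=arm.get_image('wrist'); save(p,'w2.png')
E
```

```text
3.6 0.6919145561069868 [-0.818  0.275  0.544  1.554 -0.145  1.354 -0.402] [586.521 185.826 255.585] [ 0.764  0.114 -0.572]
```

View pics/w2.png

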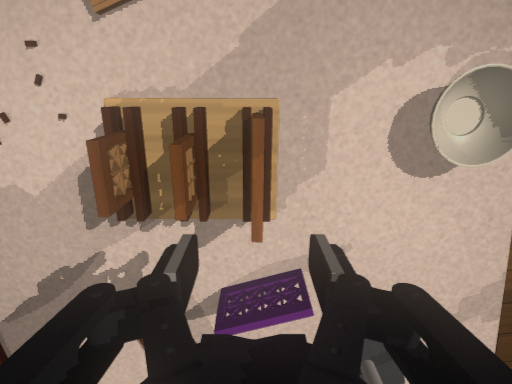

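```bash
python3 - <<'E'
from h import *
p=arm.get_image('wrist')
for u,v in [(258.3,116.5),(257.3,241.5)]: print(onz(p,u,v,110))
o=arm.observe();print(np.array(o['eef_pos']),shift([589.5,176.5,88]))
save(p,'w3.png')
im=cv2.imread('pics/w3.png')[85:255,180:290]; cv2.imwrite('pics/w3c.png',cv2.resize(im,None,fx=3.5,fy=3.5,interpolation=cv2.INTER_CUBIC))
E
```

```text
[599.13  242.238 110.   ]
[580.295 113.376 110.   ]
[586.282 186.3   255.695] [ -9.332   4.649 167.689]
```

View pics/w3c.png

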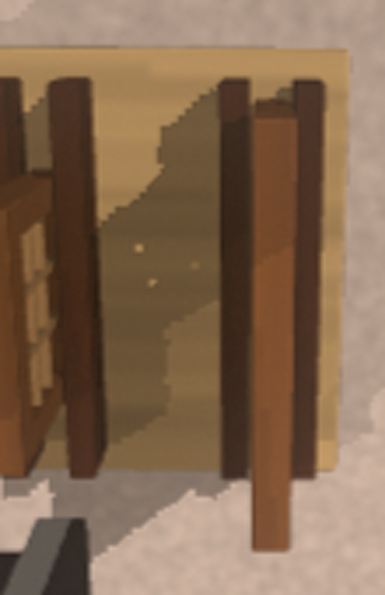

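Emit:
{"method": "jog_arm", "body": {
  "moves": [
    {"fingers": -1, "x": -9.5, "y": 4.5, "z": 40, "spin": 0},
    {"fingers": -1, "x": -9.5, "y": 4.5, "z": 80, "spin": 0},
    {"fingers": -1, "x": -9.5, "y": 4.5, "z": 115, "spin": 0},
    {"fingers": -1, "x": -9.5, "y": 4.5, "z": 145, "spin": 0},
    {"fingers": -1, "x": -9.5, "y": 4.5, "z": 168, "spin": 0},
    {"fingers": -1, "x": -9.5, "y": 4.5, "z": 168, "spin": 0},
    {"fingers": -1, "x": -9.5, "y": 4.5, "z": 168, "spin": 0},
    {"fingers": 1, "x": -9.5, "y": 4.5, "z": 168, "spin": 0},
    {"fingers": 1, "x": -9.5, "y": 4.5, "z": 168, "spin": 0},
    {"fingers": 1, "x": -9.5, "y": 4.5, "z": 168, "spin": 0}
  ]
}}

```text
t: 4.7
eef_pos: [590.7, 174.9, 88.9]
eef_rot: [[0.143, 0.99, 0.001], [0.99, -0.143, 0.001], [0.001, 0.001, -1.0]]
wrist_force: [0.2, -0.8, -0.2]
finger_gap: 0.513
```

Emit:
{"method": "jog_arm", "body": {
  "moves": [
    {"fingers": 1, "x": 0, "y": 0, "z": 0, "spin": 0},
    {"fingers": 1, "x": 0, "y": 0, "z": 0, "spin": 0},
    {"fingers": 1, "x": 0, "y": 0, "z": 0, "spin": 0}
  ]
}}

```text
t: 5.0
eef_pos: [590.3, 174.7, 88.1]
eef_rot: [[0.143, 0.99, 0.0], [0.99, -0.143, 0.0], [0.0, 0.0, -1.0]]
wrist_force: [-1.7, 0.1, 4.1]
finger_gap: 0.128
```

```bash
python3 - <<'E'
from h import *
p=arm.get_image('wrist'); save(p,'w4.png')
o=arm.observe();print(o['t'],o['finger_gap'],np.array(o['joints']),np.array(o['eef_pos']),np.array(o['wrist_force']),np.array(o['ft_torque']))
E
```

```text
5.05 0.12760368381832143 [-0.766  0.417  0.51   1.743 -0.231  1.041 -0.319] [590.278 174.685  88.085] [-1.101  0.312  3.873] [-0.064  0.284  0.045]
```

View pics/w4.png

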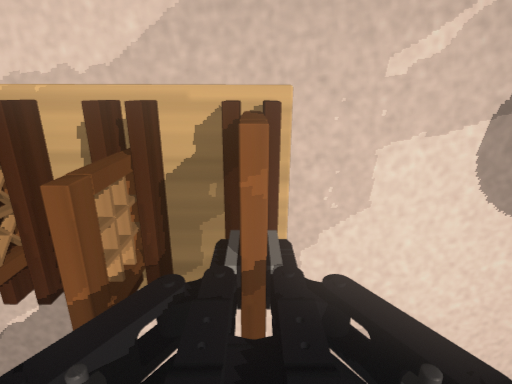

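Emit:
{"method": "jog_arm", "body": {
  "moves": [
    {"fingers": 1, "x": 0, "y": 0, "z": -8, "spin": 0},
    {"fingers": 1, "x": 0, "y": 0, "z": -22, "spin": 0},
    {"fingers": 1, "x": 0, "y": 0, "z": -42, "spin": 0},
    {"fingers": 1, "x": 0, "y": 0, "z": -67, "spin": 0},
    {"fingers": 1, "x": 0, "y": 0, "z": -97, "spin": 0},
    {"fingers": 1, "x": 0, "y": 0, "z": -130, "spin": 0},
    {"fingers": 1, "x": 0, "y": 0, "z": -165, "spin": 0},
    {"fingers": 1, "x": 0, "y": 0, "z": -195, "spin": 0},
    {"fingers": 1, "x": 0, "y": 0, "z": -212, "spin": 0},
    {"fingers": 1, "x": 0, "y": 0, "z": -212, "spin": 0}
  ]
}}

```text
t: 6.05
eef_pos: [591.3, 174.5, 303.5]
eef_rot: [[0.143, 0.99, 0.005], [0.99, -0.143, 0.002], [0.003, 0.005, -1.0]]
wrist_force: [0.5, 0.6, -1.2]
finger_gap: 0.128
```

```bash
python3 - <<'E'
from h import *
o=arm.observe();print(o['t'],o['finger_gap'],np.array(o['joints']),np.array(o['eef_pos']),np.array(o['wrist_force']),np.array(o['ft_torque']))
import json
L=json.load(open('log.json')) if __import__('os').path.exists('log.json') else []
L.append([list(map(float,o['joints'])),list(map(float,o['eef_pos'])),np.array(o['eef_rot']).tolist()]); json.dump(L,open('log.json','w'))
for n in ['wrist','side']:
  p=arm.get_image(n); save(p,n+'5.png')
print(shift([590,75,300]))
E
```

```text
6.05 0.12813190342639258 [-0.81   0.255  0.56   1.48  -0.136  1.44  -0.391] [591.316 174.51  303.524] [ 0.51   0.567 -1.221] [0.018 0.008 0.019]
[-98.486  14.214  -0.283]
```

View pics/wrist5.png

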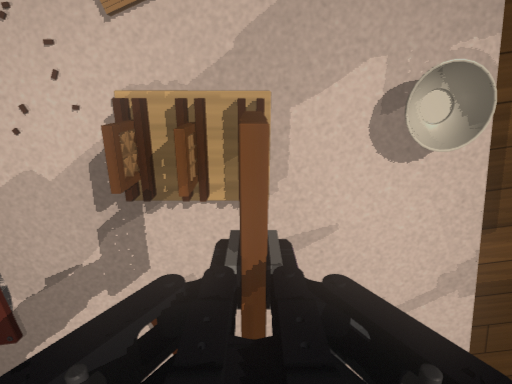

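View pics/side5.png

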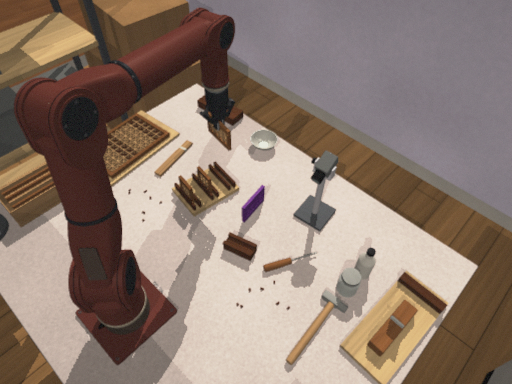

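Emit:
{"method": "jog_arm", "body": {
  "moves": [
    {"fingers": 1, "x": -30, "y": 4, "z": -30, "spin": -5},
    {"fingers": 1, "x": -64, "y": 9, "z": -70, "spin": -10},
    {"fingers": 1, "x": -98, "y": 14, "z": -110, "spin": -15},
    {"fingers": 1, "x": -98, "y": 14, "z": -150, "spin": -15},
    {"fingers": 1, "x": -98, "y": 14, "z": -190, "spin": -15},
    {"fingers": 1, "x": -98, "y": 14, "z": -230, "spin": -15},
    {"fingers": 1, "x": -98, "y": 14, "z": -270, "spin": -15},
    {"fingers": 1, "x": -98, "y": 14, "z": -300, "spin": -15},
    {"fingers": 1, "x": -98, "y": 14, "z": -300, "spin": -15}
  ]
}}

```text
t: 7.05
eef_pos: [590.8, 75.5, 601.9]
eef_rot: [[-0.118, 0.993, 0.004], [0.993, 0.118, -0.0], [-0.001, 0.004, -1.0]]
wrist_force: [0.3, 0.2, -0.8]
finger_gap: 0.134
```

```bash
cat >> h.py <<'E'
import json,os
def st():
    o=arm.observe(); R=np.array(o['eef_rot'])
    z=R[:,2]; y=R[:,1]
    print('t',o['t'],'gap',round(float(o['finger_gap']),3),'q',np.array(o['joints']),'p',np.array(o['eef_pos']),'F',np.array(o['wrist_force']))
    print('tilt',np.degrees(np.arccos(-z[2])),'az',np.degrees(np.arctan2(z[1],z[0])),'y az',np.degrees(np.arctan2(y[1],y[0])),'y elev',np.degrees(np.arcsin(y[2])),'x elev',np.degrees(np.arcsin(R[2,0])))
    L=json.load(open('log.json')) if os.path.exists('log.json') else []
    L.append([list(map(float,o['joints'])),list(map(float,o['eef_pos'])),R.tolist()]); json.dump(L,open('log.json','w'))
E
python3 -c "
from h import *
st()"
```

```text
t 7.05 gap 0.134 q [-0.544  0.352  0.621  0.753 -0.232  2.083  0.049] p [590.787  75.466 601.883] F [ 0.289  0.189 -0.832]
tilt 0.21364273053353566 az -6.55189549714434 y az 6.761679063814935 y elev 0.20790099264826892 x elev -0.04919727960826292
```

Emit:
{"method": "jog_arm", "body": {
  "moves": [
    {"fingers": 1, "x": 0, "y": 0, "z": -25, "spin": 0},
    {"fingers": 1, "x": 0, "y": 0, "z": -50, "spin": 0},
    {"fingers": 1, "x": 0, "y": 0, "z": -50, "spin": 0}
  ]
}}

```text
t: 7.35
eef_pos: [581.4, 74.3, 623.7]
eef_rot: [[-0.118, 0.992, 0.036], [0.993, 0.118, 0.005], [0.001, 0.036, -0.999]]
wrist_force: [-0.5, 0.0, -0.7]
finger_gap: 0.128
```

```bash
python3 -c "
from h import *
st()"
```

```text
t 7.35 gap 0.128 q [-0.412  0.308  0.363  0.723 -0.128  2.089 -0.014] p [581.41   74.311 623.686] F [-0.462  0.044 -0.705]
tilt 2.09223944209099 az 8.496699485700884 y az 6.7913199322621205 y elev 2.091313550203997 x elev 0.06220995340239683
```

Emit:
{"method": "jog_arm", "body": {
  "moves": [
    {"fingers": 1, "x": 0, "y": 0, "z": -50, "spin": 0},
    {"fingers": 1, "x": 0, "y": 0, "z": -100, "spin": 0},
    {"fingers": 1, "x": 0, "y": 0, "z": -100, "spin": 0},
    {"fingers": 1, "x": 0, "y": 0, "z": -100, "spin": 0}
  ]
}}

```text
t: 7.75
eef_pos: [562.0, 72.1, 657.5]
eef_rot: [[-0.118, 0.988, 0.096], [0.993, 0.118, 0.013], [0.001, 0.097, -0.995]]
wrist_force: [0.3, 0.5, -2.0]
finger_gap: 0.129
```

```bash
python3 -c "
from h import *
st()"
```

```text
t 7.75 gap 0.129 q [-0.467  0.257  0.421  0.717 -0.127  2.089 -0.014] p [562.036  72.115 657.487] F [ 0.285  0.531 -2.048]
tilt 5.560901490552344 az 7.568360430059355 y az 6.786293822612493 y elev 5.560386712174317 x elev 0.07542625844011444
```

Emit:
{"method": "jog_arm", "body": {
  "moves": [
    {"fingers": 1, "x": 0, "y": 30, "z": -100, "spin": 0},
    {"fingers": 1, "x": 0, "y": 60, "z": -200, "spin": 0},
    {"fingers": 1, "x": 0, "y": 60, "z": -200, "spin": 0},
    {"fingers": 1, "x": 0, "y": 60, "z": -200, "spin": 0},
    {"fingers": 1, "x": 0, "y": 60, "z": -200, "spin": 0}
  ]
}}

```text
t: 8.25
eef_pos: [562.8, 71.8, 683.9]
eef_rot: [[-0.118, 0.981, 0.153], [0.993, 0.117, 0.02], [0.002, 0.154, -0.988]]
wrist_force: [0.6, 0.6, -1.7]
finger_gap: 0.133
```

```bash
python3 -c "
from h import *
st()"
```

```text
t 8.25 gap 0.133 q [-0.471  0.252  0.435  0.664 -0.135  2.089 -0.014] p [562.76   71.759 683.899] F [ 0.555  0.639 -1.682]
tilt 8.872026277237039 az 7.425091249154862 y az 6.77300939563753 y elev 8.871460841441491 x elev 0.09936406309247038
```

Emit:
{"method": "jog_arm", "body": {
  "moves": [
    {"fingers": 1, "x": 0, "y": 60, "z": -200, "spin": 0},
    {"fingers": 1, "x": 0, "y": 100, "z": -400, "spin": 0},
    {"fingers": 1, "x": 0, "y": 100, "z": -400, "spin": 0},
    {"fingers": 1, "x": 0, "y": 100, "z": -400, "spin": 0},
    {"fingers": 1, "x": 0, "y": 100, "z": -400, "spin": 0}
  ]
}}

```text
t: 8.75
eef_pos: [545.5, 69.0, 715.7]
eef_rot: [[-0.118, 0.97, 0.213], [0.993, 0.115, 0.028], [0.003, 0.214, -0.977]]
wrist_force: [-0.6, 0.1, -1.0]
finger_gap: 0.129
```

```bash
python3 -c "
from h import *
st()
S=arm.get_image('side');save(S,'side6.png')
T=arm.get_image('top');save(T,'top6.png')
for n,p in (('S',S),('T',T)):
  json.dump({k:(np.array(v).tolist()) for k,v in p.items() if k!='frame'},open(n+'.json','w'))
  for t in ('head','stand'):
    s=arm.silhouettes(p,t)
    for i,d in enumerate(s[:2]):
      m=np.array(d['pixels']); ys,xs=np.nonzero(m); print(n,t,d['score'],xs.min(),xs.max(),ys.min(),ys.max()); np.save(f'{n}_{t}_{i}.npy',m)
  for t in ('head','lens','stand'):
    print(n,t,[(np.array(d['xyz']),round(d['score'],2)) for d in arm.pinpoint(p,t)])
"
```

```text
t 8.75 gap 0.129 q [-0.526  0.212  0.493  0.644 -0.134  2.089 -0.014] p [545.529  69.004 715.736] F [-0.591  0.063 -0.982]
tilt 12.37762611098381 az 7.51247059493541 y az 6.767148859236297 y elev 12.376611153016215 x elev 0.15604552234669086
S head 0.82 311 337 152 184
S stand 0.64 294 337 152 230
S head [(array([ 725. , -191.1,  271.7]), 0.75)]
S lens [(array([ 671.9, -195.8,  250.8]), 0.74)]
S stand [(array([ 724.7, -190.4,   -1.8]), 0.87), (array([ 669.2, -199. ,  247.4]), 0.54)]
T head 0.94 306 325 109 144
T head 0.64 369 394 203 276
T stand 0.84 289 328 108 158
T head [(array([ 725.9, -195.6,  272.6]), 0.85)]
T lens [(array([ 668.1, -196.2,  246.1]), 0.59)]
T stand [(array([ 727.9, -195.4,   -0.9]), 0.9)]
```

Emit:
{"method": "jog_arm", "body": {
  "moves": [
    {"fingers": 1, "x": 0, "y": 60, "z": -200, "spin": 0},
    {"fingers": 1, "x": 0, "y": 100, "z": -400, "spin": 0},
    {"fingers": 1, "x": 0, "y": 100, "z": -400, "spin": 0},
    {"fingers": 1, "x": 0, "y": 100, "z": -400, "spin": 0},
    {"fingers": 1, "x": 0, "y": 100, "z": -400, "spin": 0}
  ]
}}

```text
t: 9.85
eef_pos: [524.2, 65.7, 746.9]
eef_rot: [[-0.119, 0.955, 0.271], [0.993, 0.113, 0.036], [0.004, 0.273, -0.962]]
wrist_force: [0.3, -0.2, -1.8]
finger_gap: 0.129
```

```bash
python3 -c "
from h import *
st()
S=arm.get_image('wrist');save(S,'w6.png')
"
cat > fit.py <<'E'
from h import *
from scipy.optimize import minimize
def axes(yaw,tilt):
    c,s=np.cos(yaw),np.sin(yaw); ct,stt=np.cos(tilt),np.sin(tilt)
    y=np.array([-s,c,0]); x=np.array([c*ct,s*ct,stt]); return np.c_[x,y,np.cross(x,y)]
def headpts(x,y,yaw,tilt):
    A=axes(yaw,tilt); o=np.array([x,y,270])
    b=np.array([[i,j,k] for i in(-25,45) for j in (-25,25) for k in (-22,22)])
    a=np.linspace(0,2*np.pi,24,endpoint=False)
    cy=np.array([[i,19*np.cos(t),19*np.sin(t)] for i in (-25,-60) for t in a])
    return [o+b@A.T,o+cy@A.T]
def mask(p,sets,S=4):
    m=np.zeros((384*S,512*S),np.uint8)
    for s in sets:
        q=np.array([proj(p,X) for X in s]); h=cv2.convexHull(((q+.5)*S-.5).round().astype(np.int32)); cv2.fillConvexPoly(m,h,255)
    return cv2.resize(m,(512,384),interpolation=cv2.INTER_AREA)/255.
if __name__=='__main__':
    P={n:json.load(open(n+'.json')) for n in 'ST'}; M={n:np.load(n+'_head_0.npy').astype(float) for n in 'ST'}
    for off in (True,):
        def f(v):
            e=0
            for i,n in enumerate('ST'):
                pp=dict(P[n]); pp['cx']+=v[4+2*i]; pp['cy']+=v[5+2*i]
                e+=((mask(pp,headpts(v[0],v[1],np.radians(v[2]),np.radians(v[3])))-M[n])**2).sum()
            return e+ .5*(np.array(v[4:])**2).sum()*4
        best=None
        for y0 in (0,7):
            for t0 in (16,22,27):
                v0=np.array([726,-192,y0,t0,0,0,0,0.]); sim=np.vstack([v0]+[v0+d for d in np.diag([4,4,4,4,.7,.7,.7,.7])])
                r=minimize(f,v0,method='Nelder-Mead',options=dict(initial_simplex=sim,maxiter=900,fatol=.01,xatol=.01)); print(r.fun,r.x)
E
python3 fit.py
```

```text
t 9.85 gap 0.129 q [-0.617  0.166  0.584  0.632 -0.13   2.089 -0.015] p [524.152  65.679 746.893] F [ 0.254 -0.23  -1.79 ]
tilt 15.84369069096911 az 7.52316573196931 y az 6.751678787776441 y elev 15.842326531012143 x elev 0.20262064235554608
75.17340669736477 [ 724.275 -190.947    6.962   19.836   -0.229    0.804   -0.321   -0.617]
75.61352120091601 [ 723.993 -191.91     6.419   24.813   -0.318    0.568   -0.399   -0.431]
75.56298044955302 [ 723.927 -191.24     7.023   28.176   -0.512    0.688   -0.152   -0.216]
77.4294915648027 [ 725.002 -191.091    6.397   20.446   -0.266    0.576   -0.239   -0.397]
74.42150252049784 [ 724.571 -190.598    7.1     23.397   -0.371    0.842   -0.026   -0.331]
79.23326069123145 [ 724.122 -190.736    7.026   28.785   -0.15     0.343    0.053   -0.042]
```

View pics/w6.png

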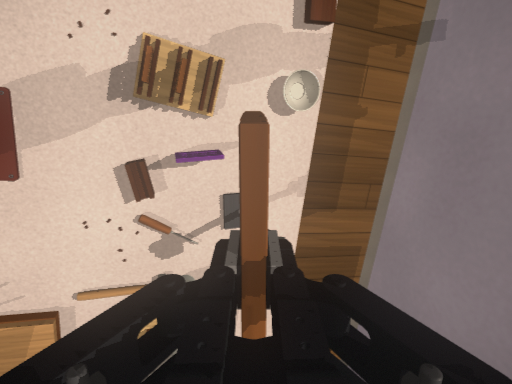

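```bash
python3 - <<'E'
from fit import *
P={n:json.load(open(n+'.json')) for n in 'ST'}
def draw(n,f,tilt,S,box,cxo,cyo):
    im=cv2.imread('pics/'+f); x0,y0,x1,y1=box
    im=cv2.resize(im[y0:y1,x0:x1],None,fx=S,fy=S,interpolation=cv2.INTER_CUBIC)
    if tilt is None: return im
    for s in headpts(724.4,-191,np.radians(7),np.radians(tilt)):
        q=np.array([proj(P[n],X) for X in s])+[cxo,cyo]; q=((q-[x0,y0]+.5)*S).astype(int)
        if len(s)==8:
            for a in range(8):
                for b in range(a):
                    if bin(a^b).count('1')==1: cv2.line(im,tuple(map(int,q[a])),tuple(map(int,q[b])),(0,255,255),1)
        else:
            for k in (0,24): cv2.polylines(im,[q[k:k+24].astype(np.int32)],True,(255,255,0),1)
    return im
r=[]
for n,f,b,o in (('S','side6.png',(303,147,345,189),(-.35,.75)),('T','top6.png',(298,102,340,149),(-.2,-.4))):
    a=[draw(n,f,t,6 ,b,*o) for t in (None,18,26)]
    a=[cv2.resize(i,(262,280)) for i in a]
    r.append(np.hstack(a))
cv2.imwrite('pics/ov.png',np.vstack(r))
E
```

```text
(no output)
```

View pics/ov.png

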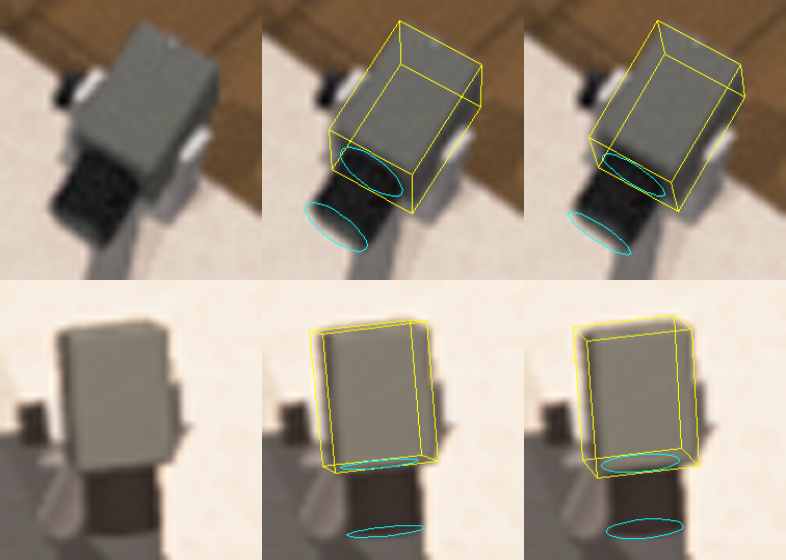

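Emit:
{"method": "jog_arm", "body": {
  "moves": [
    {"fingers": 1, "x": 0, "y": 60, "z": -200, "spin": 0},
    {"fingers": 1, "x": 0, "y": 100, "z": -400, "spin": 0},
    {"fingers": 1, "x": 0, "y": 100, "z": -400, "spin": 0},
    {"fingers": 1, "x": 0, "y": 100, "z": -400, "spin": 0}
  ]
}}

```text
t: 10.3
eef_pos: [503.2, 62.5, 776.3]
eef_rot: [[-0.119, 0.938, 0.327], [0.993, 0.111, 0.043], [0.004, 0.33, -0.944]]
wrist_force: [-0.2, 0.8, -1.1]
finger_gap: 0.13
```

```bash
python3 -c "
from h import *
st()
def cam(T,extra=0):
    o=arm.observe(); R=np.array(o['eef_rot']); a=np.radians(extra); Z=np.array([[np.cos(a),-np.sin(a),0],[np.sin(a),np.cos(a),0],[0,0,1]]); R=R@Z
    A=np.array([[0,-0.952,-.306],[1,0,0],[0,-.306,.952]]) # cols cam axes in tool
    Rc=(R@A); c=np.array(T)+R@np.array([78,-1.5,-133.7])
    for X in ([725,-191,270],[670,-198,248],[760,-187,284]):
        q=Rc.T@(np.array(X)-c); print(T,extra,q,[291*q[0]/q[2]+253,291*q[1]/q[2]+188], end=' ')
    print()
for T in ([480,-190,420],[480,-60,400],[560,-20,400],[620,-20,400],[560,0,330]):
    for e in (0,-40,40): cam(T,e)
print(shift([480,-60,400]))
"
```

```text
t 10.3 gap 0.13 q [-0.749  0.125  0.71   0.618 -0.122  2.089 -0.016] p [503.227  62.473 776.333] F [-0.246  0.817 -1.087]
tilt 19.26001006945777 az 7.53196982781803 y az 6.736974750074816 y elev 19.258292619423052 x elev 0.24755213879305196
[480, -190, 420] 0 [181.608  -5.217 371.598] [np.float64(395.2182384332233), np.float64(183.9148882548767)] [480, -190, 420] 0 [122.013  -5.489 374.116] [np.float64(347.90594395753476), np.float64(183.7302863022742)] [480, -190, 420] 0 [219.482  -4.607 370.115] [np.float64(425.56604245917845), np.float64(184.37749350368063)] 
[480, -190, 420] -40 [119.706  98.149 404.823] [np.float64(339.0484123684231), np.float64(258.5528529643362)] [480, -190, 420] -40 [ 73.725  61.294 395.582] [np.float64(307.23374712273744), np.float64(233.08966273488278)] [480, -190, 420] -40 [148.638 121.906 410.78 ] [np.float64(358.2960418666921), np.float64(274.35952168796047)] 
[480, -190, 420] 40 [ 159.236 -122.28   333.971] [np.float64(391.7479827603761), np.float64(81.4536230820342)] [480, -190, 420] 40 [113.912 -86.198 348.174] [np.float64(348.2065172666153), np.float
[... 3384 characters left out ...]
loat64(376.9681319045947)] 
[560, 0, 330] -40 [-46.033 224.423 320.063] [np.float64(211.14737340387904), np.float64(392.0451972253711)] [560, 0, 330] -40 [-92.013 187.569 310.822] [np.float64(166.85444932883826), np.float64(363.6070216439066)] [560, 0, 330] -40 [-17.101 248.181 326.02 ] [np.float64(237.73633094786285), np.float64(409.5219188409023)] 
[560, 0, 330] 40 [223.306  85.21  275.315] [np.float64(489.02772060201073), np.float64(278.0642078743723)] [560, 0, 330] 40 [177.982 121.292 289.518] [np.float64(431.8926043884803), np.float64(309.9123386050915)] [560, 0, 330] 40 [252.4    62.615 266.374] [np.float64(528.734404389606), np.float64(256.4032653945634)] 
[-120.47  -159.464  342.379]
```

```bash
python3 -c "
from h import *
print(shift([550,0,390]))
"
```

```text
[-69.256 -90.491 377.304]
```

Emit:
{"method": "jog_arm", "body": {
  "moves": [
    {"fingers": 1, "x": -7, "y": -9, "z": 38, "spin": 5},
    {"fingers": 1, "x": -14, "y": -18, "z": 76, "spin": 10},
    {"fingers": 1, "x": -22, "y": -28, "z": 118, "spin": 17},
    {"fingers": 1, "x": -30, "y": -38, "z": 160, "spin": 24},
    {"fingers": 1, "x": -38, "y": -49, "z": 205, "spin": 31},
    {"fingers": 1, "x": -46, "y": -60, "z": 250, "spin": 38},
    {"fingers": 1, "x": -54, "y": -71, "z": 295, "spin": 45},
    {"fingers": 1, "x": -62, "y": -82, "z": 340, "spin": 45},
    {"fingers": 1, "x": -69, "y": -90, "z": 377, "spin": 45},
    {"fingers": 1, "x": -69, "y": -90, "z": 377, "spin": 45}
  ]
}}

```text
t: 11.3
eef_pos: [548.2, -0.9, 384.5]
eef_rot: [[0.582, 0.748, 0.319], [0.78, -0.624, 0.04], [0.229, 0.225, -0.947]]
wrist_force: [-0.4, 1.4, -1.0]
finger_gap: 0.125
```

```bash
python3 -c "
from h import *
st()
p=arm.get_image('wrist'); p=arm.get_image('wrist');p=arm.get_image('wrist');save(p,'w7.png');json.dump({k:(np.array(v).tolist()) for k,v in p.items() if k!='frame'},open('W.json','w'))
for t in ('head','lens','stand'):
    print(t,[(np.array(d['xyz']),round(d['score'],2)) for d in arm.pinpoint(p,t)])
s=arm.silhouettes(p,'head')
for i,d in enumerate(s[:2]):
      m=np.array(d['pixels']); ys,xs=np.nonzero(m); print(d['score'],xs.min(),xs.max(),ys.min(),ys.max()); np.save(f'W_head_{i}.npy',m)
st()
"
```

```text
t 11.3 gap 0.125 q [-0.816 -0.237  0.62   1.758  0.165  1.251 -0.881] p [548.241  -0.892 384.479] F [-0.383  1.383 -1.034]
tilt 18.74003546307648 az 7.231407281397024 y az -39.83280881540257 y elev 13.01243197199298 x elev 13.248269726840713
head [(array([ 723.2, -191.1,  269.3]), 0.77)]
lens [(array([ 667.7, -196.3,  245.8]), 0.87), (array([ 557.9, -461.3,    3.4]), 0.47)]
stand [(array([ 726.1, -189.1,    2.2]), 0.94)]
0.97 394 508 195 283
t 11.65 gap 0.129 q [-0.817 -0.238  0.617  1.747  0.165  1.253 -0.881] p [551.268   0.828 392.311] F [-0.386 -0.407 -1.09 ]
tilt 19.398904312424108 az 7.580035459049875 y az -39.86100945854404 y elev 13.39629983575406 x elev 13.768164175241928
```

View pics/w7.png

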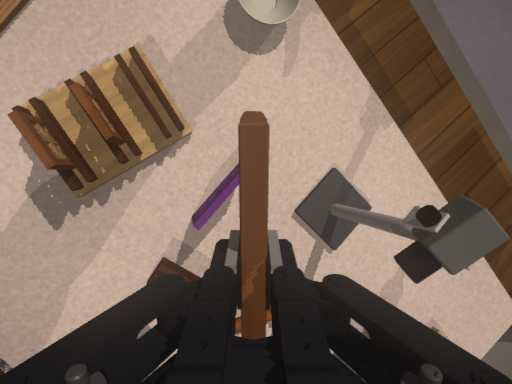

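```bash
cat > fit2.py <<'E'
from fit import *
P={n:json.load(open(n+'.json')) for n in 'STW'}; M={n:np.load(n+'_head_0.npy').astype(float) for n in 'STW'}
def run(ns,v0,w):
    def f(v):
        e=0
        for i,n in enumerate(ns):
            pp=dict(P[n]); pp['cx']+=v[4+2*i]; pp['cy']+=v[5+2*i]
            e+=w[n]*((mask(pp,headpts(v[0],v[1],np.radians(v[2]),np.radians(v[3])),3)-M[n])**2).sum()
        return e+sum(1*(np.array(v[4+2*i:6+2*i])**2).sum()*{'S':4,'T':4,'W':.3}[n] for i,n in enumerate(ns))+ .5*((v[0]-725)/2)**2+.5*((v[1]+191.5)/2)**2
    v0=np.array(list(v0)+[0]*(2*len(ns)),float); d=np.diag([4,4,3,4]+[.7]*(2*len(ns)))
    r=minimize(f,v0,method='Nelder-Mead',options=dict(initial_simplex=np.vstack([v0]+[v0+x for x in d]),maxiter=700,fatol=.01,xatol=.01)); return r
if __name__=='__main__':
    for t0 in (17,22,27):
        r=run('W',(725,-191.5,7,t0),dict(W=1)); print('W',r.fun,r.x)
    r=run('WST',(725,-191.5,7,22),dict(W=1,S=1,T=1)); print('all',r.fun,r.x)
    im=cv2.imread('pics/w7.png'); S=6; x0,y0,x1,y1=385,175,512,295
    v=r.x
    im=cv2.resize(im[y0:y1,x0:x1],None,fx=S,fy=S,interpolation=cv2.INTER_CUBIC)
    c,_=cv2.findContours(cv2.resize(M['W'][y0:y1,x0:x1],None,fx=S,fy=S,interpolation=cv2.INTER_NEAREST).astype(np.uint8),cv2.RETR_EXTERNAL,cv2.CHAIN_APPROX_NONE); cv2.drawContours(im,c,-1,(0,0,255),1)
    for s in headpts(v[0],v[1],np.radians(v[2]),np.radians(v[3])):
        q=np.array([proj(P['W'],X) for X in s])+v[4:6]; q=((q-[x0,y0]+.5)*S).astype(int)
        if len(s)==8:
            for a in range(8):
                for b in range(a):
                    if bin(a^b).count('1')==1: cv2.line(im,tuple(map(int,q[a])),tuple(map(int,q[b])),(0,255,255),1)
        else:
            for k in (0,24): cv2.polylines(im,[q[k:k+24].astype(np.int32)],True,(255,255,0),1)
    cv2.imwrite('pics/ov2.png',cv2.resize(im,(762,596)) if im.shape[0]>600 else im)
E
python3 fit2.py
```

```text
W 821.6155895523946 [ 723.335 -194.37     6.088   23.079    0.847   -0.301]
W 816.8603027687018 [ 723.77  -193.496    7.645   24.047    0.145    0.462]
W 789.2565980441454 [ 724.871 -194.149    9.881   26.738    0.232    0.331]
all 939.614745477903 [ 723.654 -192.254    7.956   21.987    0.244    0.397   -0.106    0.278
   -0.202   -0.058]
```

View pics/ov2.png

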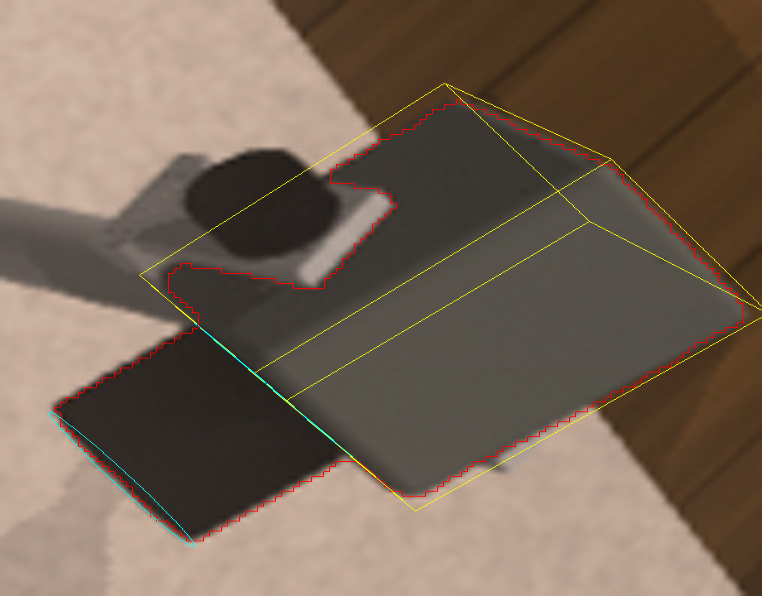

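```bash
cat > fit3.py <<'E'
import fit, sys
from fit import *
B=4.
def headpts(x,y,yaw,tilt):
    A=axes(yaw,tilt); o=np.array([x,y,270])
    b=[]
    for i in(-1,1):
        for j in (-1,1):
            for k in (-1,1):
                for q in ((0,B,B),(B,0,B),(B,B,0)):
                    b.append([10+i*(35-q[0]),j*(25-q[1]),k*(22-q[2])])
    a=np.linspace(0,2*np.pi,32,endpoint=False)
    cy=np.array([[i,19*np.cos(t),19*np.sin(t)] for i in (-25,-60) for t in a])
    return [o+np.array(b)@A.T,o+cy@A.T]
P={n:json.load(open(n+'.json')) for n in 'STW'}; M={n:np.load(n+'_head_0.npy').astype(float) for n in 'STW'}
poly=np.array([[140,275],[165,240],[180,140],[290,130],[440,85],[395,215],[325,300],[205,335]])/6.+[385,175]
I=np.zeros((384,512),np.uint8); cv2.fillPoly(I,[poly.round().astype(np.int32)],1); W0=1-I
def run(ns,v0,fixed=None,pri=.3):
    def full(v):
        v=np.array(v); 
        if fixed is not None: v=np.insert(v,3,fixed)
        return v
    def f(v):
        v=full(v); e=0
        for i,n in enumerate(ns):
            pp=dict(P[n]); pp['cx']+=v[4+2*i]; pp['cy']+=v[5+2*i]
            d=(mask(pp,headpts(v[0],v[1],np.radians(v[2]),np.radians(v[3])),3)-M[n])**2
            e+=(d*W0).sum() if n=='W' else d.sum()
        return e+sum((np.array(v[4+2*i:6+2*i])**2).sum()*{'S':4,'T':4,'W':2}[n] for i,n in enumerate(ns))+ .5*((v[0]-725)/2)**2+.5*((v[1]+191.5)/2)**2+.5*((v[2]-6.9)/1.)**2
    v0=np.array(list(v0)+[0]*(2*len(ns)),float); d=[4,4,2,4]+[.7]*(2*len(ns))
    if fixed is not None: v0=np.delete(v0,3); d=np.delete(d,3)
    r=minimize(f,v0,method='Nelder-Mead',options=dict(initial_simplex=np.vstack([v0]+[v0+x for x in np.diag(d)]),maxiter=600,fatol=.01,xatol=.01)); return r
if __name__=='__main__':
    for t in (19,21,22,23,24,25,27):
        r=run('W',(725,-191.5,7,22),fixed=t); print(t,r.fun,r.x)
    r=run('WST',(725,-191.5,7,23)); print('all',r.fun,r.x)
E
python3 fit3.py
```

```text
19 207.2749351283326 [ 723.581 -193.296    3.725    0.559    0.831]
21 178.19894122950606 [ 723.405 -193.408    5.025    0.698    0.359]
22 177.34994634380124 [ 723.744 -193.421    5.879    0.371    0.652]
23 175.0518872066917 [ 724.463 -194.119    6.98    -0.099    0.378]
24 181.87589557124932 [ 724.308 -193.781    8.165    0.427    0.418]
25 187.93397667288582 [ 724.496 -194.135    8.569    0.153    0.264]
27 208.37808431763563 [ 725.14  -193.967   10.694    0.225    0.482]
all 258.57959124737397 [ 724.1   -193.4      7.857   24.111    0.533    0.491   -0.483    0.503
   -0.596   -0.025]
```

```bash
python3 - <<'E'
import cv2
a=cv2.imread('pics/w7.png')[160:258,285:380]; cv2.imwrite('pics/foot.png',cv2.resize(a,None,fx=6,fy=6,interpolation=cv2.INTER_CUBIC))
E
```

```text
(no output)
```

View pics/foot.png

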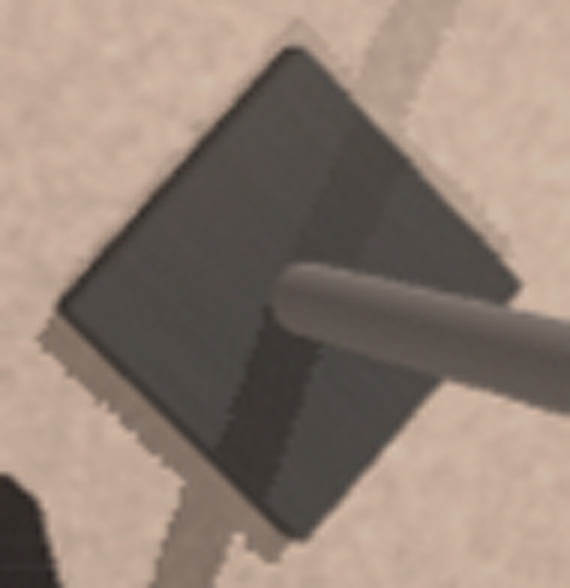

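```bash
python3 - <<'E'
from h import *
p=json.load(open('W.json'))
C={k:onz(p,285+(u)/6-.5,160+v/6-.5,14)[:2] for k,(u,v) in dict(top=(297,45),right=(522,287),bot=(300,541),left=(62,303)).items()}
for k in C: print(k,C[k])
ks=list(C)
for a,b in zip(ks,ks[1:]+ks[:1]):
    d=C[b]-C[a]; print(a,b,np.linalg.norm(d),(np.degrees(np.arctan2(d[1],d[0])))%90)
print(sum(C.values())/4)
E
```

```text
top [ 773.943 -126.791]
right [ 787.271 -245.357]
bot [ 671.285 -256.548]
left [ 658.928 -138.078]
top right 119.31303608369143 6.414039921891586
right bot 116.52530415930222 5.511100964688552
bot left 119.11260665735429 5.954497290712496
left top 115.56702254090258 5.604892835595952
[ 722.857 -191.694]
```

```bash
python3 -c "
from h import *
st()
print(shift([505,-20,775]))
"
```

```text
t 11.65 gap 0.129 q [-0.817 -0.238  0.617  1.747  0.165  1.253 -0.881] p [551.268   0.828 392.311] F [-0.386 -0.407 -1.09 ]
tilt 19.398904312424108 az 7.580035459049875 y az -39.86100945854404 y elev 13.39629983575406 x elev 13.768164175241928
[  48.079   67.1   -377.109]
```

Emit:
{"method": "jog_arm", "body": {
  "moves": [
    {"fingers": 1, "x": 5, "y": 7, "z": -38, "spin": -6},
    {"fingers": 1, "x": 10, "y": 14, "z": -80, "spin": -13},
    {"fingers": 1, "x": 16, "y": 22, "z": -125, "spin": -20},
    {"fingers": 1, "x": 22, "y": 31, "z": -170, "spin": -27},
    {"fingers": 1, "x": 28, "y": 39, "z": -215, "spin": -34},
    {"fingers": 1, "x": 34, "y": 47, "z": -260, "spin": -41},
    {"fingers": 1, "x": 40, "y": 55, "z": -305, "spin": -45.5},
    {"fingers": 1, "x": 45, "y": 62, "z": -345, "spin": -45.5},
    {"fingers": 1, "x": 48, "y": 67, "z": -377, "spin": -45.5}
  ]
}}

```text
t: 12.55
eef_pos: [504.3, -17.8, 773.9]
eef_rot: [[-0.132, 0.934, 0.332], [0.991, 0.124, 0.044], [0.0, 0.335, -0.942]]
wrist_force: [-1.1, 0.3, 1.1]
finger_gap: 0.131
```

```bash
python3 -c "
from h import *
st()
"
```

```text
t 12.55 gap 0.131 q [-0.758  0.127  0.996  0.651 -0.255  2.081  0.186] p [504.313 -17.773 773.864] F [-1.079  0.31   1.131]
tilt 19.556995877653687 az 7.623007192520687 y az 7.584932812302896 y elev 19.556991887223706 x elev 0.012009902166807182
```

Now press on past the limit a little for about 3° more.

Emit:
{"method": "jog_arm", "body": {
  "moves": [
    {"fingers": 1, "x": 0, "y": 60, "z": -200, "spin": 0},
    {"fingers": 1, "x": 0, "y": 100, "z": -400, "spin": 0},
    {"fingers": 1, "x": 0, "y": 100, "z": -400, "spin": 0}
  ]
}}

```text
t: 12.85
eef_pos: [494.1, -18.8, 797.9]
eef_rot: [[-0.123, 0.92, 0.373], [0.992, 0.115, 0.043], [-0.004, 0.375, -0.927]]
wrist_force: [0.6, -0.0, -1.6]
finger_gap: 0.131
```

```bash
python3 -c "
from h import *
st()
"
```

```text
t 12.85 gap 0.131 q [-0.405  0.097  0.496  0.584 -0.137  2.09   0.113] p [494.106 -18.772 797.87 ] F [ 0.602 -0.038 -1.633]
tilt 22.023450307008737 az 6.547520508995461 y az 7.129740973246128 y elev 22.022421980981917 x elev -0.20239191320675112
```

```bash
python3 -c "
from h import *
st()
print(shift([515,-205,330]))
"
```

```text
t 12.85 gap 0.131 q [-0.405  0.097  0.496  0.584 -0.137  2.09   0.113] p [494.106 -18.772 797.87 ] F [ 0.602 -0.038 -1.633]
tilt 22.023450307008737 az 6.547520508995461 y az 7.129740973246128 y elev 22.022421980981917 x elev -0.20239191320675112
[-185.73  -177.645  433.551]
```

Emit:
{"method": "jog_arm", "body": {
  "moves": [
    {"fingers": 1, "x": -14, "y": -14, "z": 34, "spin": 0},
    {"fingers": 1, "x": -31, "y": -30, "z": 73, "spin": 0},
    {"fingers": 1, "x": -48, "y": -46, "z": 112, "spin": 0},
    {"fingers": 1, "x": -65, "y": -62, "z": 151, "spin": 0},
    {"fingers": 1, "x": -82, "y": -78, "z": 190, "spin": 0},
    {"fingers": 1, "x": -99, "y": -94, "z": 229, "spin": 0},
    {"fingers": 1, "x": -116, "y": -110, "z": 268, "spin": 0},
    {"fingers": 1, "x": -133, "y": -126, "z": 307, "spin": 0},
    {"fingers": 1, "x": -150, "y": -142, "z": 346, "spin": 0},
    {"fingers": 1, "x": -163, "y": -155, "z": 378, "spin": 0}
  ]
}}

```text
t: 13.85
eef_pos: [511.3, -182.9, 388.0]
eef_rot: [[-0.123, 0.92, 0.372], [0.992, 0.115, 0.044], [-0.003, 0.375, -0.927]]
wrist_force: [-0.3, 1.2, -0.6]
finger_gap: 0.13
```

```bash
python3 -c "
from h import *
st()
p=arm.get_image('wrist');save(p,'w8.png');json.dump({k:(np.array(v).tolist()) for k,v in p.items() if k!='frame'},open('W8.json','w'))
p=arm.get_image('side');save(p,'side8.png')
st()
"
```

```text
t 13.85 gap 0.13 q [-0.411 -0.267  0.639  1.779  0.028  1.215  0.359] p [ 511.321 -182.889  388.014] F [-0.306  1.158 -0.639]
tilt 22.011593419348994 az 6.721949283013478 y az 7.136681470391095 y elev 22.011071857567487 x elev -0.14410837052129566
t 13.95 gap 0.127 q [-0.411 -0.265  0.64   1.782  0.029  1.218  0.358] p [ 509.853 -183.196  385.538] F [-0.886  0.758 -0.494]
tilt 21.668201811413404 az 6.796861630486978 y az 7.00039081133908 y elev 21.668077768375504 x elev -0.06983899613104891
```

View pics/w8.png

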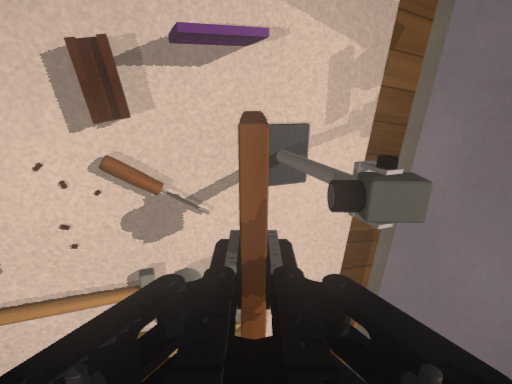

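View pics/side8.png

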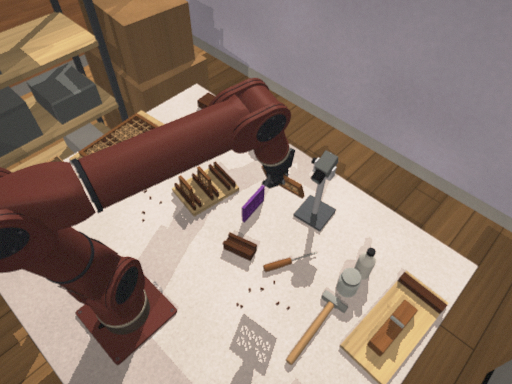

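```bash
python3 - <<'E'
from h import *
p=arm.get_image('wrist');save(p,'w9.png');json.dump({k:(np.array(v).tolist()) for k,v in p.items() if k!='frame'},open('V.json','w'))
for t in ('head','lens','panel_center'):
    print(t,[(np.array(d['xyz']),round(d['score'],2)) for d in arm.pinpoint(p,t)])
s=arm.silhouettes(p,'head')
for i,d in enumerate(s[:2]):
      m=np.array(d['pixels']); ys,xs=np.nonzero(m); print(d['score'],xs.min(),xs.max(),ys.min(),ys.max()); np.save(f'V_head_{i}.npy',m)
st()
a=cv2.imread('pics/w9.png')[150:240,310:440]; 
a=cv2.resize(a,None,fx=6,fy=6,interpolation=cv2.INTER_CUBIC)
m=np.load('V_head_0.npy')[150:240,310:440].astype(np.uint8); c,_=cv2.findContours(cv2.resize(m,None,fx=6,fy=6,interpolation=cv2.INTER_NEAREST),cv2.RETR_EXTERNAL,cv2.CHAIN_APPROX_NONE); cv2.drawContours(a,c,-1,(0,0,255),1)
cv2.imwrite('pics/w9c.png',a)
E
```

```text
head [(array([ 727.4, -189.3,  271.8]), 0.81), (array([ 556.1, -462.1,    0.4]), 0.61)]
lens [(array([ 669.7, -198.6,  244. ]), 0.63)]
panel_center [(array([574.8, -14.1,  45.5]), 0.69), (array([ 726.7, -190.8,    2.4]), 0.33)]
0.56 331 437 172 223
t 14.2 gap 0.13 q [-0.412 -0.266  0.635  1.773  0.028  1.219  0.356] p [ 512.763 -181.235  391.934] F [-0.164  0.586 -0.139]
tilt 22.16918766275822 az 6.689232803252713 y az 7.254106065503518 y elev 22.16821462316494 x elev -0.1973919617950276
```

View pics/w9c.png

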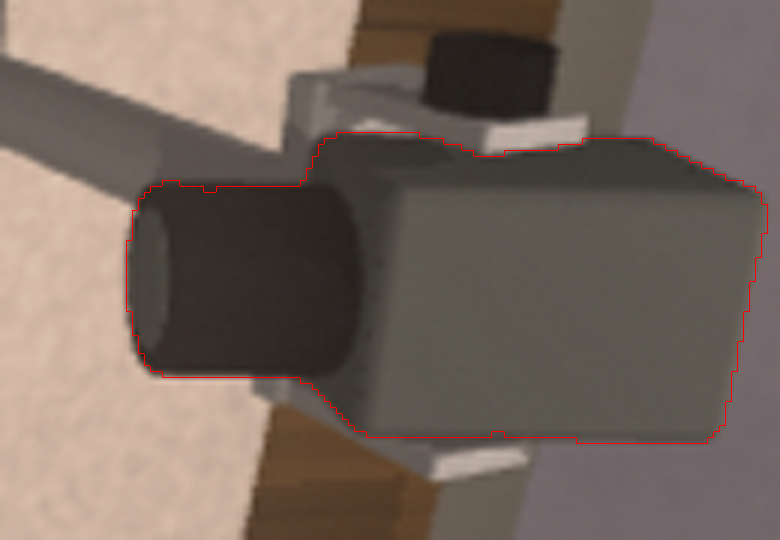

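```bash
cat > fit4.py <<'E'
import fit3
from fit3 import *
P['V']=json.load(open('V.json')); M['V']=np.load('V_head_0.npy').astype(float)
polyV=np.array([[300,190],[320,120],[420,120],[600,110],[600,160],[480,165],[400,150],[340,150]])/6.+[310,150]
I=np.zeros((384,512),np.uint8); cv2.fillPoly(I,[polyV.round().astype(np.int32)],1); WV=1-I
WT={'W':W0,'V':WV}
def run(ns,B,fixed=None,yawp=(6.3,.7)):
    fit3.B=B
    def f(v,parts=False):
        e=0; v=np.array(v)
        if fixed is not None: v=np.insert(v,3,fixed)
        for i,n in enumerate(ns):
            pp=dict(P[n]); pp['cx']+=v[4+2*i]; pp['cy']+=v[5+2*i]
            e+=(((mask(pp,headpts(v[0],v[1],np.radians(v[2]),np.radians(v[3])),3)-M[n])**2)*WT[n]).sum()
        return e+(v[4:]**2).sum()*2+.5*((v[0]-724.5)/2)**2+.5*((v[1]+192)/2)**2+.5*((v[2]-yawp[0])/yawp[1])**2
    v0=np.array([724.5,-192,6.3,22.5]+[0]*(2*len(ns)),float); d=[3,3,2,3]+[1.]*(2*len(ns))
    if fixed is not None: v0=np.delete(v0,3); d=np.delete(d,3)
    return minimize(f,v0,method='Nelder-Mead',options=dict(initial_simplex=np.vstack([v0]+[v0+x for x in np.diag(d)]),maxiter=600,fatol=.01,xatol=.01))
for B in (2,3.5):
    for ns in ('V','W','WV'):
        r=run(ns,B); print(B,ns,r.fun,r.x)
for t in (20,21,22,23,24,25):
    r=run('WV',3,fixed=t,yawp=(6.3,2)); print(t,r.fun,r.x)
E
python3 fit4.py
```

```text
2 V 178.9944232108058 [ 723.902 -192.577    7.034   22.535    0.18     0.385]
2 W 250.61088946678106 [ 723.267 -192.42     7.322   22.099    0.199    0.359]
2 WV 419.262853419103 [ 723.716 -192.717    7.129   22.006    0.145    0.469   -0.133    0.445]
3.5 V 89.54798798447074 [ 723.674 -193.047    6.959   23.122   -0.031    0.558]
3.5 W 183.58673473632865 [ 724.148 -193.35     7.41    23.359    0.174    0.648]
3.5 WV 268.8340033757837 [ 723.825 -193.168    6.673   22.44     0.311    0.557   -0.239    0.494]
20 304.77329373112866 [ 723.763 -192.749    5.272    0.211    0.846   -0.251    0.743]
21 305.0329986704879 [ 723.599 -193.033    5.617    0.139    0.655    0.059    0.495]
22 313.88158555373184 [ 723.895 -192.926    7.025    0.25     0.55    -0.19     0.396]
23 327.17122833254706 [ 723.712 -193.077    6.854    0.309    0.413   -0.117    0.339]
24 335.3489105468425 [ 723.833 -192.979    7.438    0.645    0.406   -0.415    0.509]
25 349.6938726857868 [ 724.243 -193.103    8.361    0.598    0.508   -0.441    0.245]
```

Emit:
{"method": "jog_arm", "body": {
  "moves": [
    {"fingers": 1, "x": 0, "y": 0, "z": 0, "spin": 0},
    {"fingers": 1, "x": 0, "y": 0, "z": 0, "spin": 0},
    {"fingers": 1, "x": 0, "y": 0, "z": 0, "spin": 0},
    {"fingers": 1, "x": 0, "y": 0, "z": 0, "spin": 0},
    {"fingers": 1, "x": 0, "y": 0, "z": 0, "spin": 0}
  ]
}}

```text
t: 14.7
eef_pos: [511.7, -182.0, 389.3]
eef_rot: [[-0.124, 0.92, 0.372], [0.992, 0.116, 0.044], [-0.003, 0.374, -0.927]]
wrist_force: [0.7, 0.2, -1.0]
finger_gap: 0.129
```

```bash
python3 -c "
from h import *
st()
print(shift([550.2,-214.5,223.1]))
"
```

```text
t 14.7 gap 0.129 q [-0.411 -0.266  0.637  1.776  0.028  1.218  0.357] p [ 511.701 -181.964  389.302] F [ 0.65   0.246 -1.042]
tilt 21.987068582290807 az 6.73962923768345 y az 7.159564225132339 y elev 21.986534326342124 x elev -0.14578688585163824
[-36.622 -30.563 166.998]
```

Emit:
{"method": "jog_arm", "body": {
  "moves": [
    {"fingers": 1, "x": -4, "y": -4, "z": 15, "spin": 0},
    {"fingers": 1, "x": -9, "y": -8, "z": 40, "spin": 0.2},
    {"fingers": 1, "x": -16, "y": -14, "z": 70, "spin": 0.4},
    {"fingers": 1, "x": -23, "y": -20, "z": 100, "spin": 0.4},
    {"fingers": 1, "x": -29, "y": -25, "z": 128, "spin": 0.4},
    {"fingers": 1, "x": -33, "y": -28, "z": 150, "spin": 0.4},
    {"fingers": 1, "x": -36, "y": -30, "z": 163, "spin": 0.4},
    {"fingers": 1, "x": -36.5, "y": -30.5, "z": 167, "spin": 0.4},
    {"fingers": 1, "x": -36.5, "y": -30.5, "z": 167, "spin": 0.4},
    {"fingers": 1, "x": -36.5, "y": -30.5, "z": 167, "spin": 0.4}
  ]
}}

```text
t: 15.7
eef_pos: [550.5, -214.4, 223.9]
eef_rot: [[-0.117, 0.921, 0.373], [0.993, 0.109, 0.044], [-0.0, 0.375, -0.927]]
wrist_force: [0.3, -0.4, -0.9]
finger_gap: 0.129
```

Emit:
{"method": "jog_arm", "body": {
  "moves": [
    {"fingers": 1, "x": 0, "y": 0, "z": 0, "spin": 0},
    {"fingers": 1, "x": 0, "y": 0, "z": 0, "spin": 0},
    {"fingers": 1, "x": 0, "y": 0, "z": 0, "spin": 0},
    {"fingers": 1, "x": 0, "y": 0, "z": 0, "spin": 0},
    {"fingers": 1, "x": 0, "y": 0, "z": 0, "spin": 0}
  ]
}}

```text
t: 16.2
eef_pos: [550.3, -214.4, 223.2]
eef_rot: [[-0.117, 0.921, 0.372], [0.993, 0.109, 0.044], [0.0, 0.375, -0.927]]
wrist_force: [-0.9, -0.2, -1.1]
finger_gap: 0.135
```

```bash
python3 -c "
from h import *
st()
print(shift([550.2,-214.5,223.1]))
for n in ('side','top','wrist'):
  p=arm.get_image(n); save(p,n+'10.png');json.dump({k:(np.array(v).tolist()) for k,v in p.items() if k!='frame'},open(n+'10.json','w'))
  for t in ('panel_center','view','lens','head'):
    print(n,t,[(np.array(d['xyz']),round(d['score'],2)) for d in arm.pinpoint(p,t)])
st()
"
```

```text
t 16.2 gap 0.135 q [-0.439 -0.033  0.848  1.96  -0.216  0.88   0.642] p [ 550.258 -214.365  223.217] F [-0.921 -0.183 -1.093]
tilt 21.99930267847227 az 6.746901976294347 y az 6.731454749978328 y elev 21.99930195523848 x elev 0.0053651372621641
[-0.128 -0.112  0.081]
side panel_center []
side view []
side lens [(array([ 668.1, -195.2,  247.7]), 0.61)]
side head [(array([ 723.7, -190. ,  273. ]), 0.66)]
top panel_center [(array([ 559. , -209.7,  202.2]), 0.54)]
top view []
top lens [(array([ 669.4, -196.1,  244. ]), 0.97), (array([510.5, 188.9,  64.8]), 0.16)]
top head [(array([ 726. , -196.8,  274.6]), 0.9)]
wrist panel_center []
wrist view [(array([ 727.3, -190.5,    3.1]), 0.37)]
wrist lens [(array([ 671.3, -195.7,  243.1]), 0.64)]
wrist head []
t 16.95 gap 0.129 q [-0.439 -0.033  0.848  1.961 -0.216  0.88   0.642] p [ 550.243 -214.387  223.116] F [ 0.309  0.045 -0.967]
tilt 21.988902829270764 az 6.740538476871364 y az 6.727338972964926 y elev 21.9889023013976 x elev 0.004582733576414168
```

View pics/side10.png

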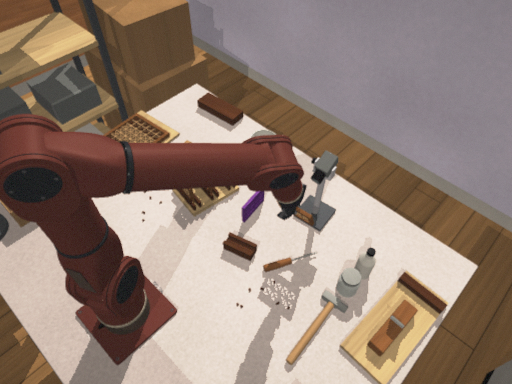

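View pics/wrist10.png

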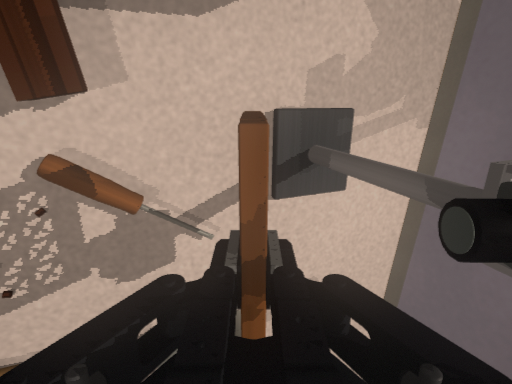

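View pics/top10.png

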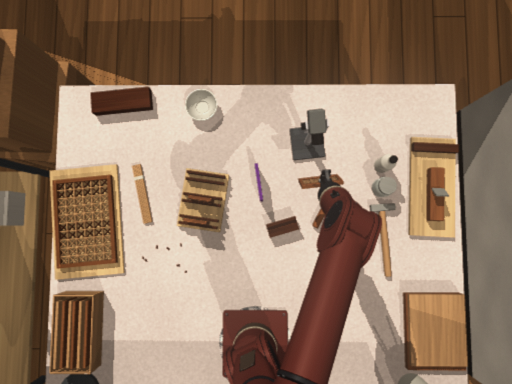

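```bash
python3 -c "
from h import *
p=json.load(open('wrist10.json')); o=arm.observe(); R=np.array(o['eef_rot']); t=np.array(o['eef_pos'])
pc=t+R@[1.7,0,23.1]; L=pc+120*R[:,1]
print('pc',pc,'lens wanted',L,proj(p,L),'+/-19 x',proj(p,L+19*R[:,0]),proj(p,L-19*R[:,0]),'z',proj(p,L+19*R[:,2]),proj(p,L-19*R[:,2]))
for tilt,yaw in((22.3,6.6),(22,6.3),(23,7),):
  a,b=np.radians([tilt,yaw]); x=np.array([np.cos(a)*np.cos(b),np.cos(a)*np.sin(b),np.sin(a)]); h=np.array([724,-192.7,270])
  print(tilt,yaw,'lens',h-60*x,proj(p,h-60*x),'view-pc',h-180*x-pc)
im=cv2.imread('pics/wrist10.png')[185:280,425:512]; cv2.imwrite('pics/l10.png',cv2.resize(im,None,fx=6,fy=6,interpolation=cv2.INTER_CUBIC))
im=cv2.imread('pics/top10.png')[100:240,280:400]; cv2.imwrite('pics/t10c.png',cv2.resize(im,None,fx=4,fy=4,interpolation=cv2.INTER_CUBIC))
"
```

```text
pc [ 558.634 -211.683  201.697] lens wanted [ 669.138 -198.648  246.628] [np.float64(457.1805681372879), np.float64(227.6017167591608)] +/-19 x [np.float64(464.30725889906694), np.float64(197.3431382515371)] [np.float64(450.5206528356888), np.float64(255.87845511412365)] z [np.float64(437.8219120607341), np.float64(214.9480444156029)] [np.float64(481.0781559010245), np.float64(243.2222352583755)]
22.3 6.6 lens [ 668.855 -199.08   247.233] [np.float64(457.672708129927), np.float64(228.7182713610147)] view-pc [-0.068 -0.158  0.001]
22 6.3 lens [ 668.705 -198.805  247.524] [np.float64(458.135715022603), np.float64(228.5017817097896)] view-pc [-0.519  0.669  0.874]
23 7 lens [ 669.181 -199.431  246.556] [np.float64(456.721689382827), np.float64(228.7677348530072)] view-pc [ 0.911 -1.209 -2.028]
```

View pics/l10.png

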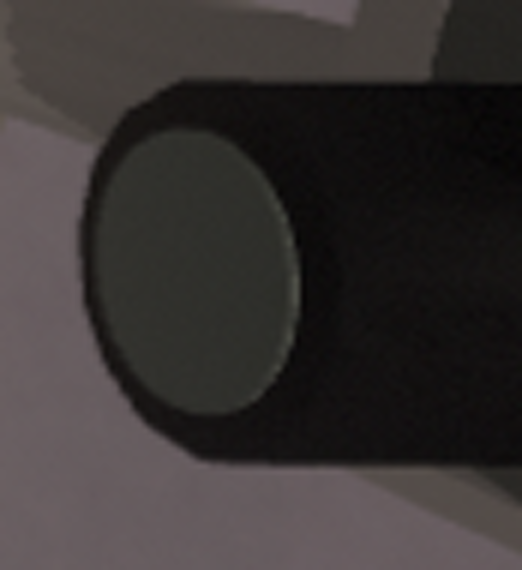

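View pics/t10c.png

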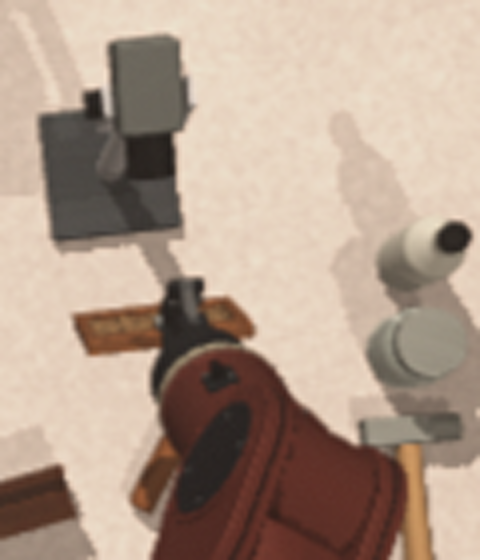

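```bash
python3 -c "
from h import *
im=cv2.imread('pics/wrist10.png',0)[185:280,425:512].astype(np.float32)
b=cv2.resize(im,None,fx=6,fy=6,interpolation=cv2.INTER_CUBIC)
print('glass',b[270,200],'barrel',b[270,400],b[110,190],b[440,215])
# threshold region connected to center
th=(b>(b[270,200]+b[270,370])/2).astype(np.uint8); 
c=cv2.connectedComponents(th)[1]; m=(c==c[270,200]); ys,xs=np.nonzero(m); print(m.sum(),xs.min(),xs.max(),ys.min(),ys.max())
def mom(xs,ys): 
    return xs.mean(),ys.mean(),np.cov(xs,ys)
cx,cy,C=mom(xs/6.,ys/6.); print('center',425+cx-.5,185+cy-.5+0); w,h=np.sqrt(C[0,0]),np.sqrt(C[1,1]); print('ratio',w/h,'corr',C[0,1]/w/h,'h->halfheight',2*h)
p=json.load(open('wrist10.json'))
for tilt in (20,21,22,23,24):
  for yaw in (5.5,6.7,8):
    a,bb=np.radians([tilt,yaw]); x=np.array([np.cos(a)*np.cos(bb),np.cos(a)*np.sin(bb),np.sin(a)]); y=np.array([-np.sin(bb),np.cos(bb),0]); z=np.cross(x,y); L=np.array([668.9,-199.5,247])
    P=np.array([proj(p,L+15*(np.cos(t)*y+np.sin(t)*z)) for t in np.linspace(0,2*np.pi,400,endpoint=False)])
    mm=np.zeros((600,600),np.uint8); cv2.fillPoly(mm,[((P-[425,185]+.5)*6).round().astype(np.int32)],1); Y,X=np.nonzero(mm); _,_,C=mom(X/6.,Y/6.); w,h=np.sqrt(C[0,0]),np.sqrt(C[1,1]); print(tilt,yaw,round(w/h,4),round(C[0,1]/w/h,4),round(2*h,2))
"
```

```text
glass 47.111153 barrel 19.172653 17.302177 19.273857
46681 93 300 128 414
center 457.25172625550726 229.722638760952
ratio 0.7225956288335059 corr 0.12891606290238974 h->halfheight 24.001912182666207
20 5.5 0.7349 0.1284 25.8
20 6.7 0.7299 0.1531 25.79
20 8 0.7242 0.1797 25.78
21 5.5 0.7185 0.1213 25.81
21 6.7 0.7131 0.1466 25.8
21 8 0.7075 0.1737 25.79
22 5.5 0.7028 0.1132 25.8
22 6.7 0.6963 0.1382 25.8
22 8 0.6904 0.1671 25.8
23 5.5 0.687 0.1045 25.79
23 6.7 0.6802 0.1308 25.8
23 8 0.6739 0.1599 25.8
24 5.5 0.6701 0.0953 25.79
24 6.7 0.6635 0.1225 25.8
24 8 0.6569 0.1524 25.8
```

```bash
python3 -c "
from h import *
p=json.load(open('wrist10.json')); o=arm.observe(); R=np.array(o['eef_rot']); t=np.array(o['eef_pos'])
for X in ([66.7,-6,-21.9],[66.7,6,-21.9],[-63.3,-6,-21.9],[-63.3,6,-21.9],[66.7,6,68.1],[66.7,-6,68.1]): print(X,proj(p,t+R@X))
im=cv2.imread('pics/wrist10.png')[95:350,200:310]; cv2.imwrite('pics/p10.png',cv2.resize(im,None,fx=2.3,fy=2.3,interpolation=cv2.INTER_CUBIC))
im=cv2.imread('pics/wrist10.png')[100:140,225:285]; cv2.imwrite('pics/p10b.png',cv2.resize(im,None,fx=10,fy=10,interpolation=cv2.INTER_CUBIC))
im=cv2.imread('pics/wrist10.png')[320:350,225:285]; cv2.imwrite('pics/p10d.png',cv2.resize(im,None,fx=10,fy=10,interpolation=cv2.INTER_CUBIC))
"
```

```text
[66.7, -6, -21.9] [np.float64(238.8996240865883), np.float64(122.57002158230834)]
[66.7, 6, -21.9] [np.float64(270.7864249636376), np.float64(122.54996689297163)]
[-63.3, -6, -21.9] [np.float64(242.88115353096788), np.float64(381.1083734440625)]
[-63.3, 6, -21.9] [np.float64(266.25550205819764), np.float64(381.10707238963187)]
[66.7, 6, 68.1] [np.float64(263.1304778344443), np.float64(110.1835498153161)]
[66.7, -6, 68.1] [np.float64(245.23054346747452), np.float64(110.19529868495805)]
```

View pics/p10b.png

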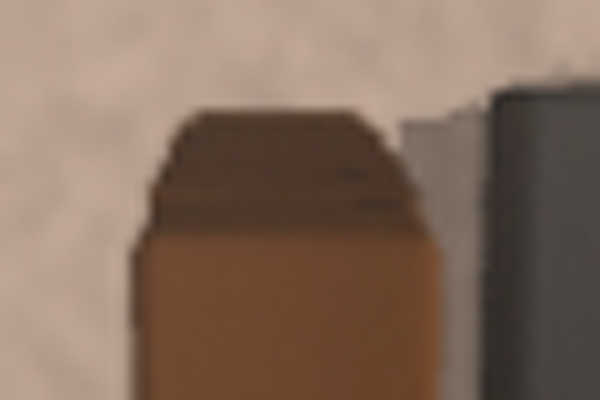

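View pics/p10d.png

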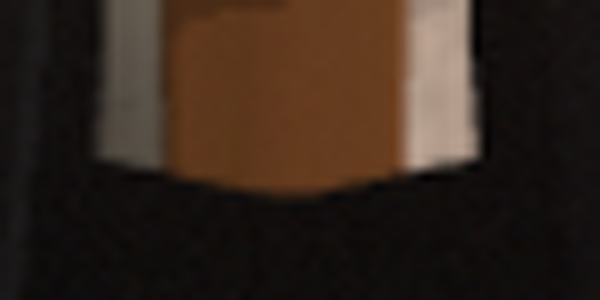

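Emit:
{"method": "jog_arm", "body": {
  "moves": [
    {"fingers": 1, "x": -1, "y": 0.8, "z": 0, "spin": 0},
    {"fingers": 1, "x": -1, "y": 0.8, "z": 0, "spin": 0},
    {"fingers": 1, "x": -1, "y": 0.8, "z": 0, "spin": 0},
    {"fingers": 1, "x": -1, "y": 0.8, "z": 0, "spin": 0},
    {"fingers": 1, "x": -1, "y": 0.8, "z": 0, "spin": 0},
    {"fingers": 1, "x": -1, "y": 0.8, "z": 0, "spin": 0},
    {"fingers": 1, "x": -1, "y": 0.8, "z": 0, "spin": 0}
  ]
}}

```text
t: 17.65
eef_pos: [551.1, -215.3, 223.4]
eef_rot: [[-0.117, 0.921, 0.372], [0.993, 0.109, 0.044], [0.0, 0.374, -0.927]]
wrist_force: [0.4, 0.3, -0.5]
finger_gap: 0.131
```

```bash
python3 -c "
from h import *
st()
p=arm.get_image('wrist'); save(p,'w11.png')
q=arm.get_image('top'); save(q,'top11.png')
a=cv2.imread('pics/top0.png').astype(int); b=cv2.imread('pics/top11.png').astype(int)
d=(np.abs(a-b).max(2)>40).astype(np.uint8)*255; cv2.imwrite('pics/diff.png',np.hstack([d[60:300,:400]]))
print('|dq|',np.abs(arm.observe()['dq']).max())
st()
"
```

```text
t 17.65 gap 0.131 q [-0.438 -0.029  0.85   1.958 -0.22   0.881  0.646] p [ 551.082 -215.295  223.378] F [ 0.393  0.314 -0.508]
tilt 21.98623773110491 az 6.737739225026448 y az 6.728866282524668 y elev 21.986237492594228 x elev 0.0030802984331876693
|dq| 0.001978578979599524
t 17.75 gap 0.133 q [-0.438 -0.029  0.85   1.958 -0.22   0.881  0.646] p [ 551.096 -215.273  223.38 ] F [ 0.279 -0.428 -1.533]
tilt 21.98713854245066 az 6.743099328873074 y az 6.726269588150461 y elev 21.98713768434356 x elev 0.0058427419456828595
```

View pics/w11.png

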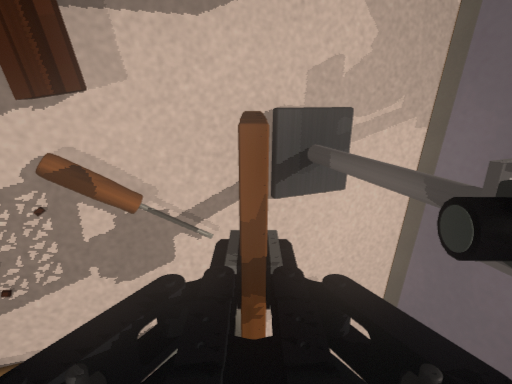

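View pics/diff.png

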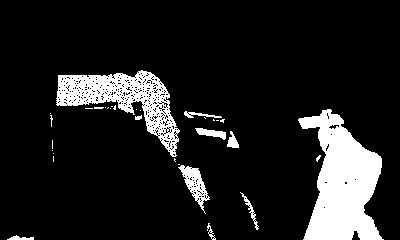

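```bash
python3 -c "
from h import *
print(arm.sign_off())
"
```

```text
the job is handed in; nothing more can be done
None
```

I drew the wide panel out of the rack's far groove and handed the job in at 17.8 s, with the gripper still holding it in front of the inspection camera. No verdict comes back, so the numbers below are my own measurements.

The jog only shifts the tool and spins it about its own axis, so there is no direct way to lean the panel. I raised the held panel until the wrist joint reached its range limit, and each further push upward tipped the tool forward. I stopped at 22.0° and carried the panel to the camera with that lean kept.

| Check | Held panel | Camera, as measured |
|---|---|---|
| Lean | tool 22.0° | 22–23° from outline fits, about 20.6–22° from the lens ellipse |
| Heading | tool 6.7° | 5.9° from the stand's foot, about 6.7° from outline fits |
| Long edges | tool axis along them 0.01° off level | level |
| Middle of panel | about (559.5, -212.6, 202) mm by calculation | target about (558.6, -211.8, 201.7) mm |

- **Position:** The last wrist view before the final move put the lens about 1 mm to one side, so I shifted the panel 1 mm sideways and 0.8 mm towards the lens. I did not repeat that measurement afterwards.
- **Lean of the panel itself:** In that same view the panel seemed to sit about 0.7° short of the tool's lean. With the spread in the camera estimates, the facing error is probably around 1°.
- **Stillness:** Joint speeds were about 0.002 rad/s, the grip was steady and the wrist force was under 2 N.
- **Surroundings:** Comparing the first and last overhead pictures, only the arm, its shadows and the wide panel had changed. The camera head, narrow panels and bench items showed no movement; the arm hides a small part of that view.

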